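Fetch the low knob sample from behind the finials

TASK

A client wants the blue knob that stands behind the three tall finials on the display board: leave it where it is until you have moved the red, yellow and green finials onto the grey mat, all three standing there together, then stand the blue knob on the white disc in the middle of the client tray. After that put every finial back wholly on the disc of its own colour on the board. Keep all four pieces upright throughout, set them down rather than dropping them, and let go of everything at the end.

Things in the scene. Friction and masses are not known exactly. Their poses are not given: they have to be found in the camera images.
- red_finial: Tall red curtain-rod finial sample, round, 150 tall: black foot 48 diameter, 12 high; black stem 18 diameter; red ball 50 diameter centred 92 up; red upright cylinder 22 diameter from 117 to 150 up (grip it there). Loose, 0.17 to 0.35 kg. Origin: centre of the underside; z up. It starts on the red disc.
- yellow_finial: Tall yellow curtain-rod finial sample, round, 150 tall: black foot 48 diameter, 12 high; black stem 18 diameter; yellow ball 50 diameter centred 92 up; yellow upright cylinder 22 diameter from 117 to 150 up (grip it there). Loose, 0.17 to 0.35 kg. Origin: centre of the underside; z up. It starts on the yellow disc.
- green_finial: Tall green curtain-rod finial sample, round, 150 tall: black foot 48 diameter, 12 high; black stem 18 diameter; green ball 50 diameter centred 92 up; green upright cylinder 22 diameter from 117 to 150 up (grip it there). Loose, 0.17 to 0.35 kg. Origin: centre of the underside; z up. It starts on the green disc.
- red_disc: Flat red disc, the home of the red finial: 68 diameter, 3 thick, fixed on the dark display board (board top 12 above the table). Origin: centre of its underside; z up. The three discs lie about 75 apart in an arc in front of and beside the blue knob.
- yellow_disc: Flat yellow disc, the home of the yellow finial: 68 diameter, 3 thick, fixed on the dark display board (board top 12 above the table). Origin: centre of its underside; z up. The three discs lie about 75 apart in an arc in front of and beside the blue knob.
- green_disc: Flat green disc, the home of the green finial: 68 diameter, 3 thick, fixed on the dark display board (board top 12 above the table). Origin: centre of its underside; z up. The three discs lie about 75 apart in an arc in front of and beside the blue knob.
- blue_knob: Low round blue cabinet-knob sample, 46 tall: brass foot 38 diameter, 8 high; brass neck 26 diameter; blue head 38 diameter from 16 to 46 up. Loose, 0.10 to 0.21 kg. Origin: centre of the underside; z up. It starts on the dark display board (200 x 210, top 12 above the table, back rail 30 high 72 behind the knob), 62 from each finial; a gripper's body does not fit down between them.
- mat: Empty flat grey felt mat, 160 along its x by 210 along its y, 4 thick, fixed on the table: the side area. Origin: centre of its underside; z up.
- tray: Shallow plywood client tray, 160 along its x by 200 along its y outside, walls 6 thick and 16 high, fixed on the table. A white disc 64 diameter lies in its middle, the disc's top 7 above the tray's underside. A loose wooden swatch lies in one corner. Origin: centre of the tray's underside, on the axis of the white disc; z up.
Not all that is in view belongs to the job. Of the things like the yellow_finial, leave any that is purple; of the rest the larger one is meant.

How it is judged:
By the outcome, as a careful person would: the job done as asked, in the order asked, and still so for the second after the job is handed in, with the robot touching nothing.
It also fails if it takes over 144 s, if anything falls off the work surface, if the arm or the gripper's body presses on something with over 40 N, if the wrist force passes 120 N, or if a joint passes its speed limit or range.

ROBOT

A 6-joint arm with a two-finger parallel gripper is mounted at the origin on the work surface. World frame = base frame: x ahead of the robot, y to its left, z up, the work surface at z = 0. Lengths are in m, angles in rad, forces in N, time in s.
With the tool pointing down it reaches from about 0.35 to 0.975 m from the base axis. Payload 17.4 kg.
Tool frame: the origin (TCP) lies at the very end of the fingers, on their centre line; the grasp point (between the pads) lies 19 mm behind it; z points along the fingers, y is the direction in which the jaws open and shut (so a half turn about z gives the same grasp; the last joint's range is limited). The gripper opens to 85 mm and grips with 20 to 120 N. Pads are 22 mm wide; open, the fingers measure 114 mm over their backs; the gripper's body (76 mm by 85 mm) begins 54 mm behind the grasp point. The pads swing forward as they close: fully open they stand 13 mm farther back than shut.
Start: joints at [1.08, 0.116, 1.442, -0, 1.584, -0.038], TCP at [0.295, 0.607, 0.231] pointing down, gripper open.
Joint ranges: [-2.83, 2.83], [-0.83, 2.19], [0.07, 2.5], [-1.14, 4.28], [0.01, 3], [-2.97, 2.97]. Speed limits (rad/s): [1.89, 1.89, 2.22, 3.14, 3.14, 3.14].

INTERFACE

Orientations are given as a rotation vector (axis times angle).
In Python, from bench import robot gives the robot as it stands. The module is installed in compiled form; this text tells all that it offers.
- The arm moves only by the shell command python3 -m crank 'ROWS' [OPENING]. ROWS is JSON, a list of rows, each a list of 2 entries, a list of its own where there are three numbers: the shift along the tool's x, y, z in units of 500 mm (1.0 is 500 mm), then the turn, a rotation vector about the tool's x, y, z in units of 120 degrees (1.0 is 120 degrees). In form: [[[tx, ty, tz], [rx, ry, rz]], ...]. A call has 1 to 20 rows; each row is the pose to reach, as a shift and turn from the pose commanded when the call began, along the tool's axes at that moment; what a row does not reach only later rows make up. A row lasts 1/8 s, in which the tool goes at most 62.5 mm and 10.7 degrees, less where a joint would pass 70% of its speed; a pose out of reach is approached as far as the arm can. A call with a number of a shift or a turn outside -1 to 1 is refused whole. A call with a gripper value outside its range is refused whole. OPENING is the opening, from 0 (shut) to 1 (fully open), set as the call begins (- or left out, the last holds). The fingers move at their own pace and stop on an object; the grip force is fixed at half the most. Time passes only in rows, so rows that repeat a pose let the fingers close. It gives the time, the measured TCP pose, the force and the opening at its end, in the units of the state.
- robot.state(): the state, without advancing time (a new reading comes with each control period).
- robot.get_image(name): name is "side" or "top"; returns the picture (420x560x3 uint8, red, green, blue); there is no depth.
- robot.camera_model(name): a dict with "fx", "fy", "cx", "cy" (pixels), "D" ([k1, k2, p1, p2, k3] as OpenCV has them; the pictures are not rectified), "rvec" (rotation vector, rad) and "tvec" (3), from world to camera coordinates, as OpenCV has them. Camera axes: x right, y down, z forward; pixel columns grow to the right and rows downward; lengths in m; the calibration is good to about 2 mm. A picture is of the moment at which its call begins. camera_model takes no time and is no camera call.
- robot.sign_off(): hands the job in, once; it reports no verdict.
The state is a dict: "time_s": time; "joints": joint angles; "joint_vel": joint speeds; "tau": joint torques, N m; "position": TCP position; "tool_rot": TCP orientation; "force": force on the tool from outside, world axes, zero at the start; "torque": the same for the moment, N m; "grip_width": finger opening in m.
Only numpy, scipy, OpenCV 4.12 (cv2) and the standard library are available. Lean on these libraries where they do the work, as an engineer would, in place of code of your own. Each camera call takes 0.05 s, during which the arm holds its last target.

## Working session

There is one attempt and no reset: what is moved stays moved. The work goes in short steps, Python scripts to look and compute and a shell command to move; the robot and the scene stay as the last step left them, time stands still between calls to the robot, and variables do not carry over. Pictures are saved under pics/ and viewed, and the job is handed in when it is done.

```bash
mkdir -p pics; python3 - <<'E'
from bench import robot
import cv2
s=robot.state();print(s)
for n in("side","top"):
    im=robot.get_image(n);cv2.imwrite(f"pics/{n}0.png",im[:,:,::-1]);print(robot.camera_model(n))
E
```

```text
{'time_s': 0.0, 'joints': array([ 1.08020022e+00,  1.16491128e-01,  1.44229093e+00,  7.20161562e-06,
        1.58400054e+00, -3.78215701e-02]), 'joint_vel': array([ 0.00041403, -0.00104908,  0.00042421, -0.00102596,  0.00089734,
       -0.00223101]), 'tau': array([-2.20860398e-03, -7.31981492e+01, -6.32487774e+01,  5.61212414e-05,
        6.32941999e-03,  2.30968652e-05]), 'position': array([0.29521213, 0.60679933, 0.23054277]), 'tool_rot': array([-7.05085452e-01, -3.06112064e+00,  1.80117225e-03]), 'force': array([-0.6843905 ,  0.51763631, -0.16201177]), 'torque': array([-0.04392471, -0.01655819, -0.00570099]), 'grip_width': 0.08546453395586497}
{'fx': 535.6763091897843, 'fy': 535.6763091897843, 'cx': 273.58661500868243, 'cy': 209.85016009269103, 'D': array([0.02354557, 0.        , 0.        , 0.        , 0.        ]), 'rvec': array([ 2.28151726, -0.58009736,  0.23809441]), 'tvec': array([-0.45059313,  0.23755665,  1.24697649])}
{'fx': 430.93931326767, 'fy': 430.93931326767, 'cx': 273.5556031184478, 'cy': 209.01749887360808, 'D': array([-0.09380143,  0.        ,  0.        ,  0.        ,  0.        ]), 'rvec': array([ 2.18364904, -2.18687176,  0.0867765 ]), 'tvec': array([0.04486518, 0.54913104, 0.92254965])}
```

View pics/side0.png

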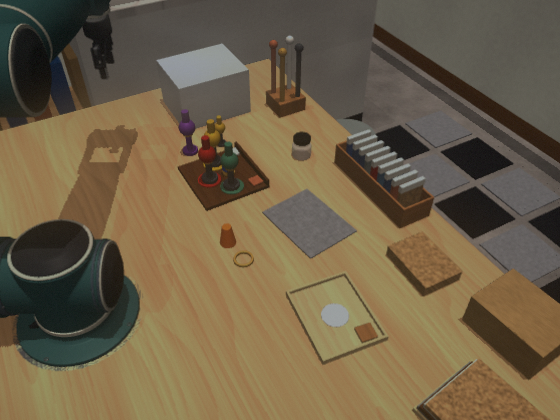

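View pics/top0.png

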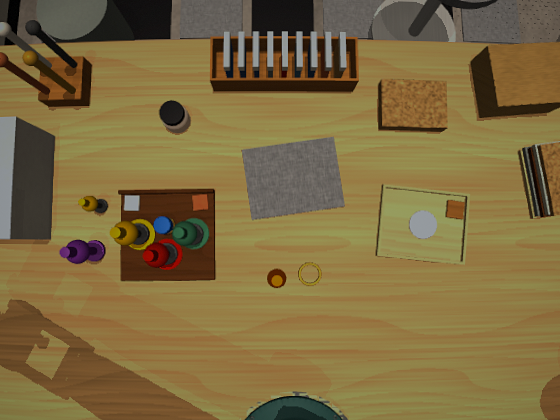

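The top view has +x up and +y left. The board is at about (167,235), with yellow at (128,233), red at (160,255), green at (190,234) and the blue knob at (163,225). The small yellow piece at (90,203) and the purple one at (80,250) are decoys. The mat is at (293,178) and the tray's white disc at (422,224).

```bash
cat > h.py <<'E'
import numpy as np,cv2
from bench import robot
def cam(n):
    m=robot.camera_model(n);K=np.array([[m['fx'],0,m['cx']],[0,m['fy'],m['cy']],[0,0,1]]);R=cv2.Rodrigues(m['rvec'])[0]
    return K,m['D'],R,np.array(m['tvec']),m['rvec']
def ray(n,uv):
    K,D,R,t,_=cam(n);p=cv2.undistortPoints(np.array([[uv]],float),K,D)[0,0]
    return -R.T@t,(R.T@np.array([p[0],p[1],1]))
def plane(n,uv,z):
    o,d=ray(n,uv);return o+d*(z-o[2])/d[2]
def proj(n,P):
    K,D,R,t,rv=cam(n);return cv2.projectPoints(np.array(P,float).reshape(-1,3),rv,t,K,D)[0][:,0]
def two(a,b):
    o1,d1=ray('side',a);o2,d2=ray('top',b)
    A=np.stack([d1,-d2],1);s=np.linalg.lstsq(A,o2-o1,rcond=None)[0]
    p,q=o1+s[0]*d1,o2+s[1]*d2;return (p+q)/2,np.linalg.norm(p-q)
def crop(im,x0,y0,x1,y1,k,f):
    cv2.imwrite(f,cv2.resize(im[y0:y1,x0:x1,::-1],None,fx=k,fy=k,interpolation=cv2.INTER_CUBIC))
def zoom(f0,f1,box,k):
    crop(cv2.imread(f0)[:,:,::-1],*box,k,f1)
HUE={'red':[(0,6),(174,180)],'yellow':[(18,30)],'green':[(65,90)],'blue':[(100,120)]}
def mask(im,c,smin=90,vmin=40):
    h=cv2.cvtColor(im,cv2.COLOR_RGB2HSV);m=np.zeros(im.shape[:2],np.uint8)
    for a,b in HUE[c]: m|=cv2.inRange(h,(a,smin,vmin),(b,255,255))
    return m
E
python3 - <<'E'
from h import *
zoom('pics/top0.png','pics/top0z.png',(60,175,235,295),4.5)
zoom('pics/side0.png','pics/side0z.png',(165,95,285,215),5)
E
```

```text
(no output)
```

View pics/top0z.png

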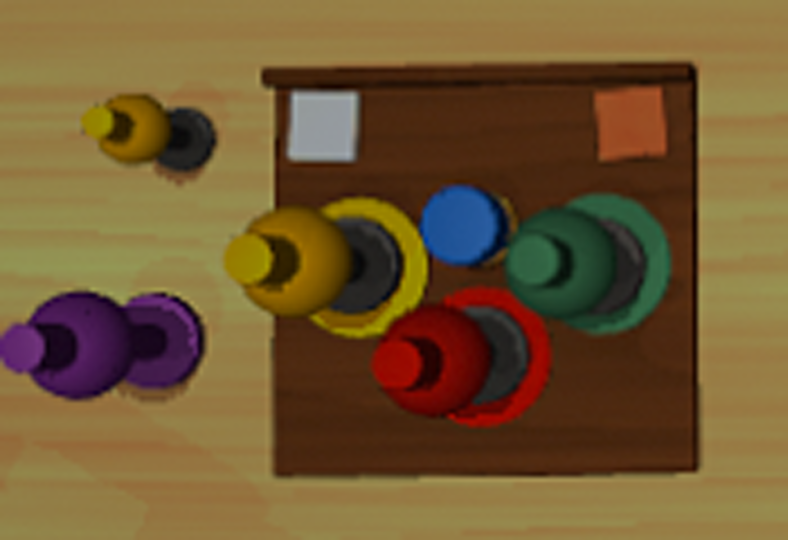

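View pics/side0z.png

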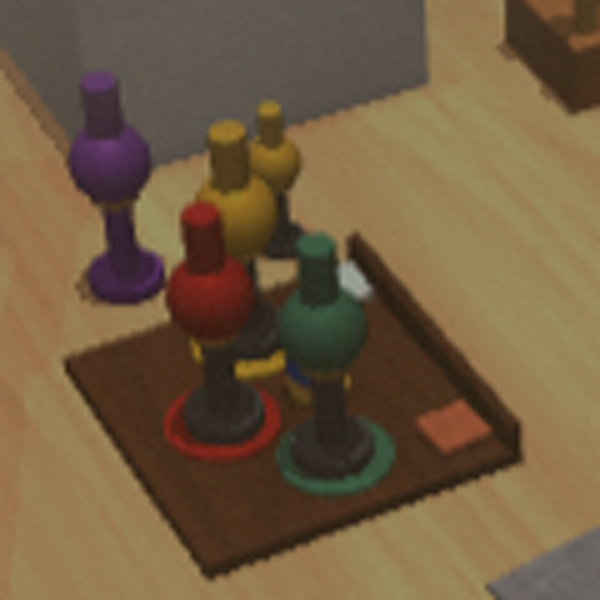

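```bash
python3 - <<'E'
from h import *
np.set_printoptions(precision=4,suppress=True)
T=lambda x,y:((x+.5)/4.5-.5+60,(y+.5)/4.5-.5+175)
S=lambda x,y:((x+.5)/5-.5+165,(y+.5)/5-.5+95)
top=dict(yellow=[(248,259),(296,262),(360,267)],red=[(398,362),(433,360),(481,357)],green=[(538,260),(561,263),(601,263)])
side=dict(yellow=[(227,130),(236,215)],red=[(201,212),(210,297)],green=[(317,243),(322,326)])
for c in top:
    for p,z in zip(top[c],(.165,.107,.015)): print(c,z,plane('top',T(*p),z))
    for k in range(2): print('  two',*two(S(*side[c][k]),T(*top[c][k])))
print('blue',plane('top',T(461,225),.058))
im=cv2.imread('pics/top0.png')[:,:,::-1]
h=cv2.cvtColor(im,cv2.COLOR_RGB2HSV)
for nm,box,lo,hi,z in(('mat',(230,125,360,230),(0,0,60),(180,60,160),.004),('white',(400,200,445,245),(0,0,120),(180,45,255),.007)):
    m=np.zeros(im.shape[:2],np.uint8);x0,y0,x1,y1=box
    m[y0:y1,x0:x1]=cv2.inRange(h,lo,hi)[y0:y1,x0:x1]
    c=max(cv2.findContours(m,0,2)[0],key=cv2.contourArea);r=cv2.minAreaRect(c)
    print(nm,r,cv2.contourArea(c));b=cv2.boxPoints(r)
    print(plane('top',r[0],z));print(np.array([plane('top',q,z) for q in b]))
for f,q in(('a',(381,186)),('b',(467,193)),('c',(463,263)),('d',(377,257))): print('tray',plane('top',q,.016))
print('board', [plane('top',T(*q),.012) for q in((275,475),(698,468),(275,85))])
E
```

```text
yellow 0.165 [0.4954 0.3412 0.165 ]
yellow 0.107 [0.4953 0.3407 0.107 ]
yellow 0.015 [0.4948 0.3401 0.015 ]
  two [0.4948 0.3433 0.1603] 0.0014721330209800838
  two [0.4948 0.3431 0.1012] 0.0015422397254870623
red 0.165 [0.4531 0.2773 0.165 ]
red 0.107 [0.4522 0.2783 0.107 ]
red 0.015 [0.4509 0.2794 0.015 ]
  two [0.4519 0.2793 0.1597] 0.0023623662405812327
  two [0.4513 0.2804 0.1005] 0.0015897438757392086
green 0.165 [0.4952 0.2196 0.165 ]
green 0.107 [0.4951 0.2218 0.107 ]
green 0.015 [0.4969 0.2208 0.015 ]
  two [0.4943 0.2206 0.1623] 0.0019584187988141485
  two [0.4943 0.2229 0.1037] 0.001927728997752564
blue [0.5137 0.2792 0.058 ]
mat ((292.65869140625, 177.6129150390625), (70.29393768310547, 93.64280700683594), 81.59663391113281) 6379.0
[0.621  0.0011 0.004 ]
[[ 0.6847  0.1167  0.004 ]
 [ 0.7163 -0.093   0.004 ]
 [ 0.558  -0.1138  0.004 ]
 [ 0.5277  0.0931  0.004 ]]
white ((422.5, 224.0), (28.0, 27.0), 90.0) 586.5
[ 0.5161 -0.2901  0.007 ]
[[ 0.5476 -0.2599  0.007 ]
 [ 0.5475 -0.3222  0.007 ]
 [ 0.4845 -0.3204  0.007 ]
 [ 0.4849 -0.2584  0.007 ]]
tray [ 0.6006 -0.195   0.016 ]
tray [ 0.5852 -0.3921  0.016 ]
tray [ 0.4284 -0.3778  0.016 ]
tray [ 0.4435 -0.1831  0.016 ]
board [array([0.3926, 0.382 , 0.012 ]), array([0.3972, 0.1731, 0.012 ]), array([0.5851, 0.386 , 0.012 ])]
```

```bash
python3 -m crank '[[[-0.697,-0.518,-0.04],[0,0,0.534]],[[-0.697,-0.518,-0.04],[0,0,0.534]],[[-0.697,-0.518,-0.04],[0,0,0.534]],[[-0.697,-0.518,-0.04],[0,0,0.534]],[[-0.697,-0.518,-0.04],[0,0,0.534]],[[-0.697,-0.518,-0.04],[0,0,0.534]],[[-0.697,-0.518,-0.04],[0,0,0.534]],[[-0.697,-0.518,-0.04],[0,0,0.534]],[[-0.697,-0.518,-0.04],[0,0,0.534]],[[-0.697,-0.518,-0.04],[0,0,0.534]],[[-0.697,-0.518,-0.04],[0,0,0.534]]]' 1
cat >st.py <<'E'
from h import *
from scipy.spatial.transform import Rotation as Ro
np.set_printoptions(precision=4,suppress=True)
s=robot.state();R=Ro.from_rotvec(s['tool_rot']).as_matrix()
print(s['time_s'],s['position'],'F',s['force'],'T',s['torque'],'w',s['grip_width']);print(R)
import sys
if len(sys.argv)>1:
    t=np.array([float(v) for v in sys.argv[1].split(',')]);print('rows to target',R.T@(t-s['position'])/.5)
E
python3 st.py .4955,.2213,.137
```

```text
time_s: 1.48
position: [0.4949, 0.2225, 0.2512]
tool_rot: [-2.22, -2.223, 0.0]
force: [0.6, 0.9, 0.1]
grip_width: 0.0858
1.475 [0.4949 0.2225 0.2512] F [0.5684 0.853  0.096 ] T [0.0235 0.0094 0.0205] w 0.08576999129377993
[[-0.0013  1.     -0.0002]
 [ 1.      0.0013 -0.    ]
 [-0.     -0.0002 -1.    ]]
rows to target [-0.0025  0.0011  0.2284]
```

```bash
python3 -m crank '[[[-0.002,0.001,0.1],[0,0,0]],[[-0.002,0.001,0.16],[0,0,0]],[[-0.002,0.001,0.2],[0,0,0]],[[-0.002,0.001,0.228],[0,0,0]],[[-0.002,0.001,0.228],[0,0,0]]]' 1
python3 - <<'E'
from h import *
crop(robot.get_image('side'),150,60,310,220,3.7,'pics/side1.png')
crop(robot.get_image('top'),60,160,260,300,4,'pics/top1.png')
E
```

```text
time_s: 2.1
position: [0.4958, 0.2207, 0.137]
tool_rot: [-2.221, -2.221, 0.001]
force: [-0.3, -0.3, 0.2]
grip_width: 0.0852
```

View pics/side1.png

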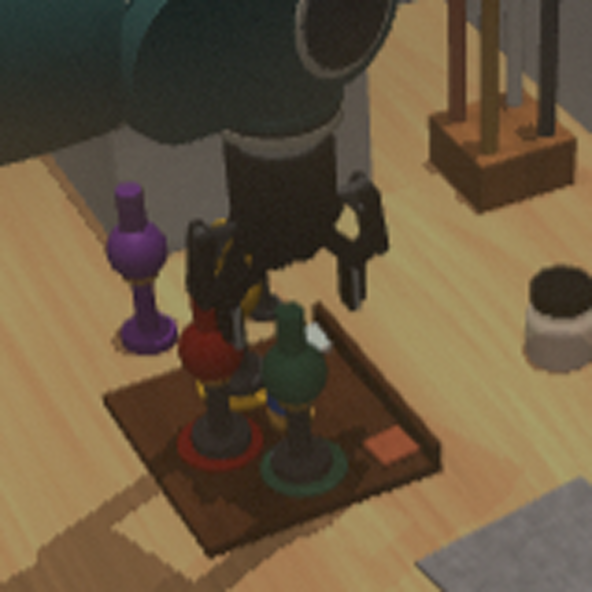

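View pics/top1.png

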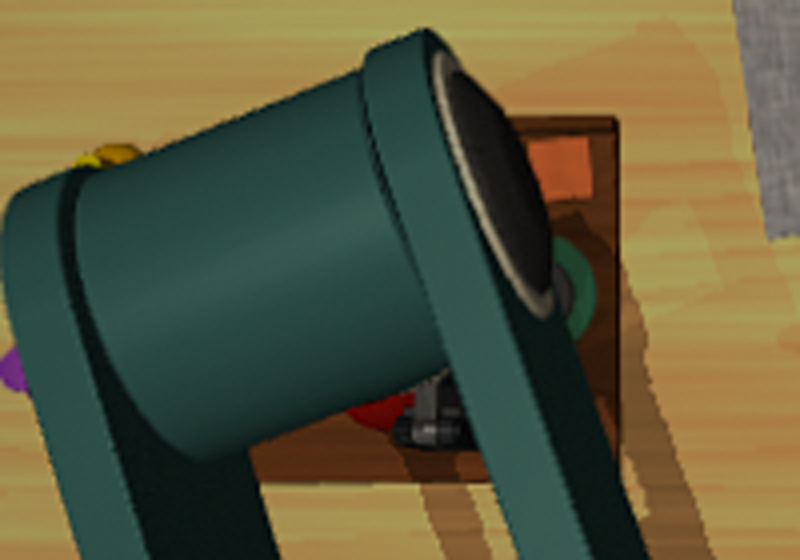

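The fingers at side (235,330) and (350,290) straddle the green cylinder at (290,320), so I can close on it.

```bash
python3 -m crank '[[[0,0,0],[0,0,0]],[[0,0,0],[0,0,0]],[[0,0,0],[0,0,0]],[[0,0,0],[0,0,0]],[[0,0,0],[0,0,0]],[[0,0,0],[0,0,0]],[[0,0,0],[0,0,0]],[[0,0,0],[0,0,0]]]' 0
python3 st.py .631,-.068,.240
python3 - <<'E'
from h import *
crop(robot.get_image('side'),150,60,310,220,3.7,'pics/side2.png')
E
```

```text
time_s: 3.2
position: [0.4959, 0.2207, 0.1375]
tool_rot: [-2.222, -2.221, -0.0]
force: [-2.4, 0.4, 6.1]
grip_width: 0.0202
3.2 [0.4959 0.2207 0.1375] F [-2.3618  0.4058  6.0642] T [ 0.0415  0.6313 -0.0189] w 0.02019170119792091
[[ 0.0004  1.      0.0001]
 [ 1.     -0.0004  0.0001]
 [ 0.0001  0.0001 -1.    ]]
rows to target [-0.5772  0.2704 -0.205 ]
```

View pics/side2.png

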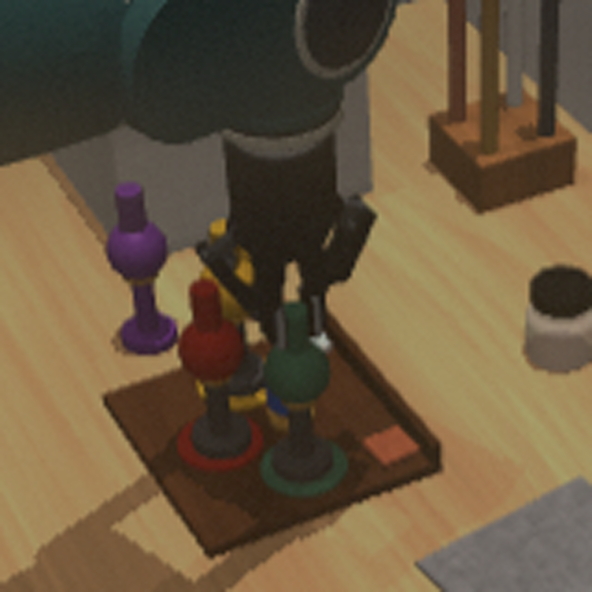

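```bash
python3 -m crank '[[[0,0,-0.01],[0,0,0]],[[0,0,-0.03],[0,0,0]],[[0,0,-0.06],[0,0,0]],[[0,0,-0.1],[0,0,0]],[[0,0,-0.15],[0,0,0]],[[0,0,-0.205],[0,0,0]],[[0,0,-0.205],[0,0,0]],[[0,0,-0.205],[0,0,0]]]'
python3 - <<'E'
from h import *
crop(robot.get_image('side'),150,60,310,220,3.7,'pics/side3.png')
E
```

```text
time_s: 4.25
position: [0.4957, 0.2206, 0.2391]
tool_rot: [-2.222, -2.221, 0.001]
force: [-0.3, 0.4, -3.1]
grip_width: 0.02
```

View pics/side3.png

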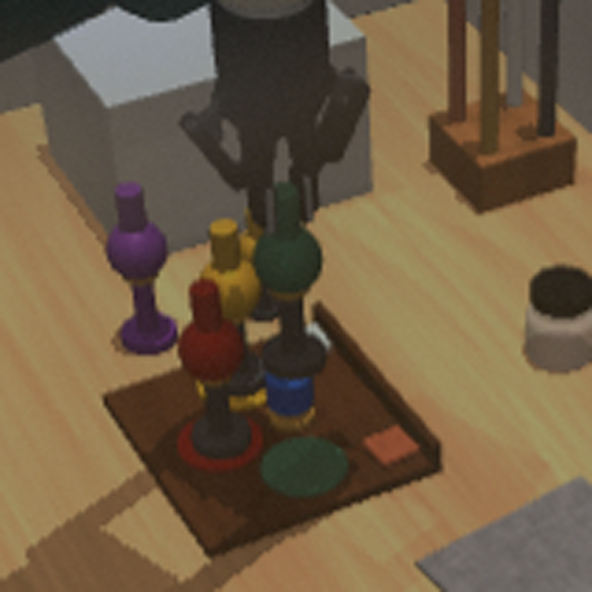

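Green is held upright and clear, and its empty disc shows at (305,465). Next, the far end of the mat.

```bash
python3 -m crank '[[[-0.577,0.27,0],[0,0,0]],[[-0.577,0.27,0],[0,0,0]],[[-0.577,0.27,0],[0,0,0]],[[-0.577,0.27,0],[0,0,0]],[[-0.577,0.27,0],[0,0,0]],[[-0.577,0.27,0],[0,0,0]],[[-0.577,0.27,0],[0,0,0]],[[-0.577,0.27,0],[0,0,0]],[[-0.577,0.27,0.1],[0,0,0]],[[-0.577,0.27,0.16],[0,0,0]],[[-0.577,0.27,0.2],[0,0,0]],[[-0.577,0.27,0.22],[0,0,0]],[[-0.577,0.27,0.22],[0,0,0]]]'
python3 st.py .631,-.068,.126
python3 - <<'E'
from h import *
a=robot.get_image('side');cv2.imwrite('pics/s4.png',a[:,:,::-1])
crop(a,200,120,400,270,4,'pics/side4.png')
E
```

```text
time_s: 5.92
position: [0.6308, -0.0676, 0.13]
tool_rot: [2.221, 2.221, 0.0]
force: [0.5, 0.1, -3.2]
grip_width: 0.0204
5.925 [ 0.6308 -0.0676  0.13  ] F [ 0.4881  0.0833 -3.1891] T [-0.0075  0.0116  0.015 ] w 0.0203542058559709
[[-0.      1.      0.0001]
 [ 1.      0.      0.    ]
 [ 0.      0.0001 -1.    ]]
rows to target [-0.0008  0.0004  0.0081]
```

View pics/side4.png

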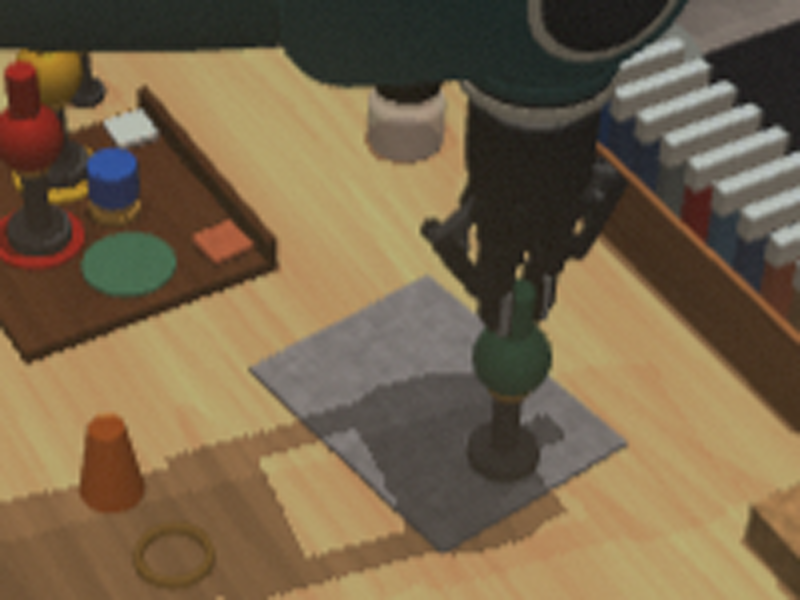

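Green hangs over the far end of the mat with its foot at (505,455), inside the edge. I'll lower it gently.

```bash
python3 -m crank '[[[0,0,0.002],[0,0,0]],[[0,0,0.004],[0,0,0]],[[0,0,0.0055],[0,0,0]],[[0,0,0.0055],[0,0,0]]]'; python3 -m crank '[[[0,0,0.001],[0,0,0]],[[0,0,0.001],[0,0,0]],[[0,0,0.001],[0,0,0]]]';python3 -m crank '[[[0,0,0.001],[0,0,0]],[[0,0,0.001],[0,0,0]],[[0,0,0.001],[0,0,0]]]'
```

```text
time_s: 6.48
position: [0.6308, -0.0679, 0.1271]
tool_rot: [2.222, 2.221, 0.0]
force: [-0.5, -0.3, -2.7]
grip_width: 0.0202
time_s: 6.85
position: [0.6308, -0.068, 0.1266]
tool_rot: [2.222, 2.221, 0.0]
force: [-0.3, 0.5, -3.4]
grip_width: 0.0204
time_s: 7.22
position: [0.6309, -0.0679, 0.1266]
tool_rot: [2.221, 2.221, 0.001]
force: [-2.4, 1.4, 5.5]
grip_width: 0.0201
```

Contact is clear (Fz went from -3.4 to +5.5), so I'll release and retract.

```bash
python3 -m crank '[[[0,0,0],[0,0,0]],[[0,0,0],[0,0,0]],[[0,0,0],[0,0,0]],[[0,0,0],[0,0,0]],[[0,0,0],[0,0,0]],[[0,0,0],[0,0,0]],[[0,0,-0.06],[0,0,0]],[[0,0,-0.14],[0,0,0]],[[0,0,-0.24],[0,0,0]],[[0,0,-0.24],[0,0,0]]]' 1
python3 st.py .4525,.2785,.14
python3 - <<'E'
from h import *
a=robot.get_image('side');crop(a,200,120,400,270,4,'pics/side5.png')
a=robot.get_image('top');cv2.imwrite('pics/top5.png',a[:,:,::-1])
E
```

```text
time_s: 8.48
position: [0.6319, -0.0681, 0.2508]
tool_rot: [2.218, 2.217, 0.006]
force: [-0.3, -0.3, -0.2]
grip_width: 0.0859
8.475 [ 0.6319 -0.0681  0.2508] F [-0.2882 -0.3346 -0.1881] T [-0.0167  0.0186 -0.0343] w 0.08587160214557886
[[ 0.0004  1.      0.0064]
 [ 1.     -0.0004 -0.0009]
 [-0.0009  0.0064 -1.    ]]
rows to target [ 0.6932 -0.3604  0.2186]
```

View pics/side5.png

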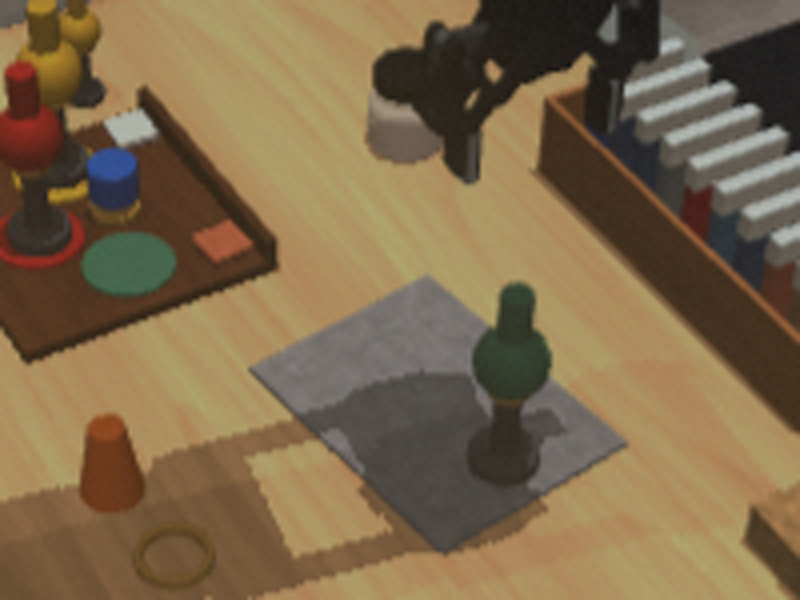

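View pics/top5.png

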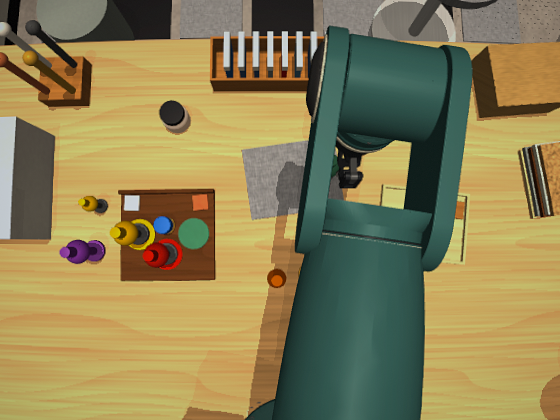

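Green stands on the mat with its foot at (503,455), and its disc is now fully visible at top (193,233). Next, red.

```bash
python3 -m crank '[[[0.693,-0.358,0],[0,0,0]],[[0.693,-0.358,0],[0,0,0]],[[0.693,-0.358,0],[0,0,0]],[[0.693,-0.358,0],[0,0,0]],[[0.693,-0.358,0],[0,0,0]],[[0.693,-0.358,0],[0,0,0]],[[0.693,-0.358,0],[0,0,0]],[[0.693,-0.358,0],[0,0,0]],[[0.693,-0.358,0],[0,0,0]],[[0.693,-0.358,0],[0,0,0]]]' 1
python3 st.py .4525,.2785,.139
python3 - <<'E'
from h import *
im=cv2.imread('pics/top5.png')[:,:,::-1]
m=mask(im,'green');m[:200]=0;m[270:]=0;m[:,:170]=0;m[:,215:]=0
c=max(cv2.findContours(m,0,2)[0],key=cv2.contourArea);e=cv2.fitEllipse(c);M=cv2.moments(c)
print(e,plane('top',e[0],.015),plane('top',(M['m10']/M['m00'],M['m01']/M['m00']),.015))
E
```

```text
time_s: 9.82
position: [0.4525, 0.2776, 0.2458]
tool_rot: [2.224, 2.219, -0.001]
force: [0.1, -0.4, 0.1]
grip_width: 0.0853
9.825 [0.4525 0.2776 0.2458] F [ 0.0638 -0.4229  0.0861] T [ 0.0238  0.0539 -0.0232] w 0.085256521808789
[[ 0.0021  1.     -0.0002]
 [ 1.     -0.0021 -0.0003]
 [-0.0003 -0.0002 -1.    ]]
rows to target [ 0.0019 -0.      0.2137]
((193.29563903808594, 233.25167846679688), (29.037548065185547, 29.389503479003906), 44.135257720947266) [0.49642524 0.2205317  0.015     ] [0.49646352 0.22046817 0.015     ]
```

```bash
python3 -m crank '[[[0.001,0,0.1],[0,0,0]],[[0.001,0,0.16],[0,0,0]],[[0.001,0,0.2],[0,0,0]],[[0.001,0,0.214],[0,0,0]],[[0.001,0,0.214],[0,0,0]]]' 1
python3 - <<'E'
from h import *
crop(robot.get_image('side'),150,60,310,220,3.7,'pics/side6.png')
E
```

```text
time_s: 10.45
position: [0.4523, 0.2791, 0.1396]
tool_rot: [2.222, 2.221, 0.001]
force: [-0.5, 0.2, -0.2]
grip_width: 0.0851
```

View pics/side6.png

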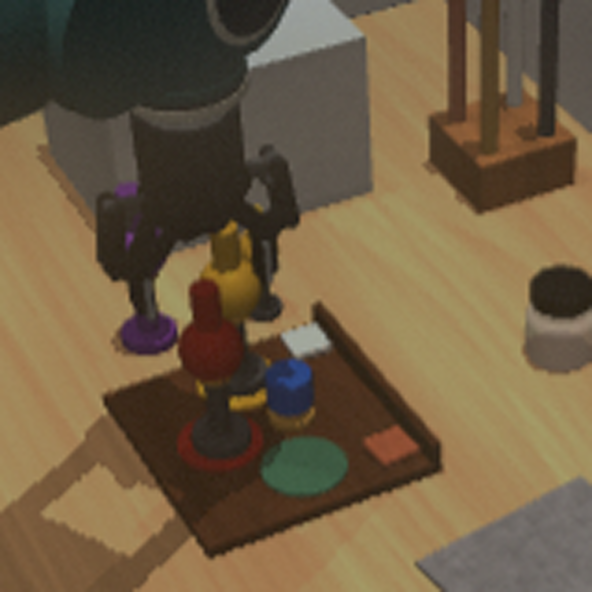

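The fingers straddle red's cylinder at (205,300), so I'll close and lift.

```bash
python3 -m crank '[[[0,0,0],[0,0,0]],[[0,0,0],[0,0,0]],[[0,0,0],[0,0,0]],[[0,0,0],[0,0,0]],[[0,0,0],[0,0,0]],[[0,0,0],[0,0,0]],[[0,0,0],[0,0,0]],[[0,0,0],[0,0,0]]]' 0
python3 -m crank '[[[0,0,-0.01],[0,0,0]],[[0,0,-0.03],[0,0,0]],[[0,0,-0.06],[0,0,0]],[[0,0,-0.1],[0,0,0]],[[0,0,-0.15],[0,0,0]],[[0,0,-0.205],[0,0,0]],[[0,0,-0.205],[0,0,0]],[[0,0,-0.205],[0,0,0]]]'
python3 st.py .621,.001,.128
python3 - <<'E'
from h import *
crop(robot.get_image('side'),150,60,310,220,3.7,'pics/side7.png')
E
```

```text
time_s: 11.5
position: [0.4519, 0.2792, 0.1394]
tool_rot: [-2.222, -2.221, -0.0]
force: [-2.2, -0.0, 5.3]
grip_width: 0.0202
time_s: 12.5
position: [0.4518, 0.279, 0.241]
tool_rot: [-2.222, -2.221, 0.001]
force: [-0.6, 0.2, -2.8]
grip_width: 0.0199
12.5 [0.4518 0.279  0.241 ] F [-0.5808  0.1661 -2.788 ] T [-0.0131  0.0128  0.0396] w 0.0199211059834168
[[ 0.0004  1.     -0.0004]
 [ 1.     -0.0004 -0.0002]
 [-0.0002 -0.0004 -1.    ]]
rows to target [-0.5559  0.3388  0.2261]
```

View pics/side7.png

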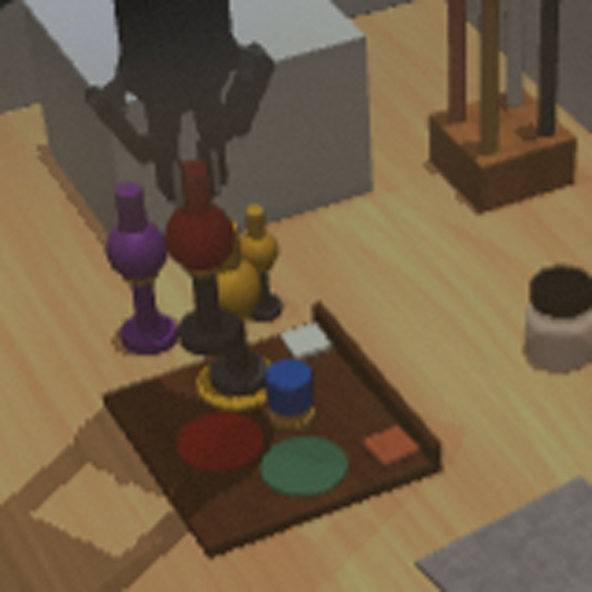

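```bash
python3 -m crank '[[[-0.556,0.338,0],[0,0,0]],[[-0.556,0.338,0],[0,0,0]],[[-0.556,0.338,0],[0,0,0]],[[-0.556,0.338,0],[0,0,0]],[[-0.556,0.338,0],[0,0,0]],[[-0.556,0.338,0],[0,0,0]],[[-0.556,0.338,0],[0,0,0]],[[-0.556,0.338,0],[0,0,0]],[[-0.556,0.338,0.1],[0,0,0]],[[-0.556,0.338,0.16],[0,0,0]],[[-0.556,0.338,0.2],[0,0,0]],[[-0.556,0.338,0.218],[0,0,0]],[[-0.556,0.338,0.222],[0,0,0]],[[-0.556,0.338,0.222],[0,0,0]]]'
python3 -m crank '[[[0,0,0.0015],[0,0,0]],[[0,0,0.003],[0,0,0]],[[0,0,0.003],[0,0,0]]]'; python3 -m crank '[[[0,0,0.001],[0,0,0]],[[0,0,0.001],[0,0,0]],[[0,0,0.001],[0,0,0]]]';python3 -m crank '[[[0,0,0.001],[0,0,0]],[[0,0,0.001],[0,0,0]],[[0,0,0.001],[0,0,0]]]'
```

```text
time_s: 14.3
position: [0.6212, 0.0011, 0.1316]
tool_rot: [2.221, 2.22, 0.001]
force: [0.9, 0.9, -1.4]
grip_width: 0.0205
time_s: 14.68
position: [0.6208, 0.001, 0.1292]
tool_rot: [2.222, 2.221, 0.0]
force: [0.6, 0.0, -3.6]
grip_width: 0.0201
time_s: 15.05
position: [0.6208, 0.0011, 0.1286]
tool_rot: [-2.222, -2.221, 0.0]
force: [0.2, 1.0, -2.9]
grip_width: 0.0203
time_s: 15.42
position: [0.6209, 0.001, 0.1284]
tool_rot: [2.222, 2.221, 0.0]
force: [-1.5, -0.0, 2.1]
grip_width: 0.02
```

```bash
python3 -m crank '[[[0,0,0],[0,0,0]],[[0,0,0],[0,0,0]],[[0,0,0],[0,0,0]],[[0,0,0],[0,0,0]],[[0,0,0],[0,0,0]],[[0,0,0],[0,0,0]],[[0,0,-0.06],[0,0,0]],[[0,0,-0.14],[0,0,0]],[[0,0,-0.24],[0,0,0]],[[0,0,-0.24],[0,0,0]]]' 1
python3 st.py .495,.3412,.139
python3 - <<'E'
from h import *
a=robot.get_image('side');crop(a,200,120,400,270,4,'pics/side8.png')
im=robot.get_image('top');cv2.imwrite('pics/top8.png',im[:,:,::-1])
m=mask(im,'red');m[:200]=0;m[290:]=0;m[:,:130]=0;m[:,215:]=0
c=max(cv2.findContours(m,0,2)[0],key=cv2.contourArea);e=cv2.fitEllipse(c)
print(e,plane('top',e[0],.015))
E
```

```text
time_s: 16.68
position: [0.6219, 0.001, 0.2527]
tool_rot: [2.218, 2.218, 0.007]
force: [0.9, -0.6, -0.2]
grip_width: 0.085
16.675 [0.6219 0.001  0.2527] F [ 0.9101 -0.5615 -0.2373] T [-0.0594 -0.0311  0.014 ] w 0.08498912537563642
[[ 0.0004  1.      0.0064]
 [ 1.     -0.0004 -0.0003]
 [-0.0003  0.0064 -1.    ]]
rows to target [ 0.6803 -0.2555  0.2256]
((166.5671844482422, 253.67662048339844), (30.240976333618164, 30.875089645385742), 176.55426025390625) [0.45153283 0.27923243 0.015     ]
```

View pics/side8.png

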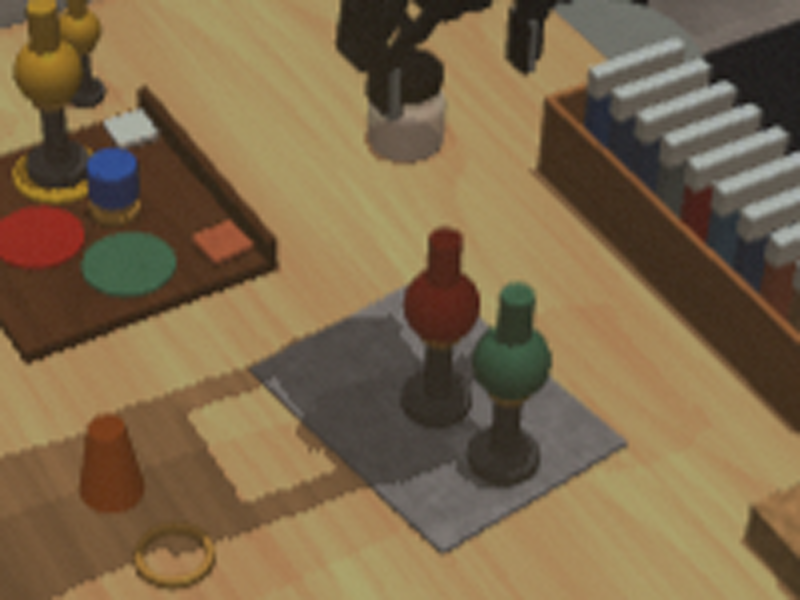

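Red and green both stand on the mat. The red disc measures (0.4515, 0.2792), which agrees with the pick. Next, yellow.

```bash
python3 -m crank '[[[0.681,-0.252,0],[0,0,0]],[[0.681,-0.252,0],[0,0,0]],[[0.681,-0.252,0],[0,0,0]],[[0.681,-0.252,0],[0,0,0]],[[0.681,-0.252,0],[0,0,0]],[[0.681,-0.252,0],[0,0,0]],[[0.681,-0.252,0],[0,0,0]],[[0.681,-0.252,0],[0,0,0]],[[0.681,-0.252,0],[0,0,0]],[[0.681,-0.252,0.1],[0,0,0]],[[0.681,-0.252,0.16],[0,0,0]],[[0.681,-0.252,0.2],[0,0,0]],[[0.681,-0.252,0.219],[0,0,0]],[[0.681,-0.252,0.219],[0,0,0]]]' 1
python3 st.py .495,.3412,.139
python3 - <<'E'
from h import *
crop(robot.get_image('side'),150,60,310,220,3.7,'pics/side9.png')
E
```

```text
time_s: 18.52
position: [0.4952, 0.3415, 0.1388]
tool_rot: [2.222, 2.221, 0.0]
force: [-0.1, -0.2, 0.7]
grip_width: 0.0853
18.525 [0.4952 0.3415 0.1388] F [-0.1448 -0.203   0.6542] T [-0.0595 -0.0189  0.0282] w 0.08527609089861474
[[ 0.0007  1.      0.0001]
 [ 1.     -0.0007  0.    ]
 [ 0.      0.0001 -1.    ]]
rows to target [-0.0005 -0.0003 -0.0004]
```

View pics/side9.png

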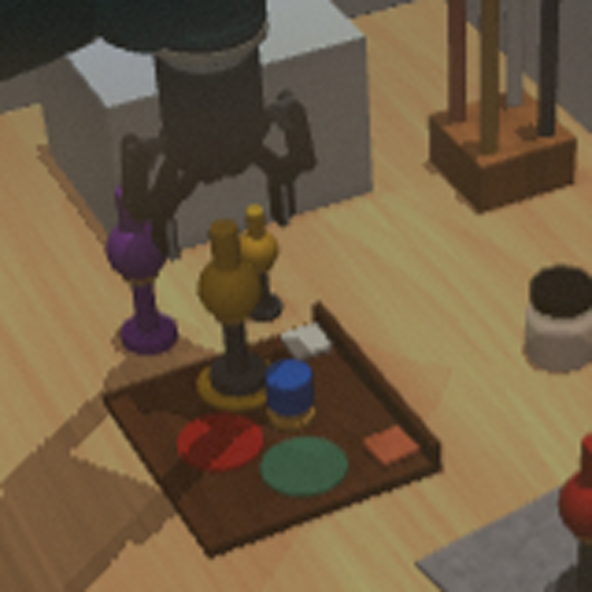

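The fingers are either side of the yellow cylinder at (225,240).

```bash
python3 -m crank '[[[0,0,0],[0,0,0]],[[0,0,0],[0,0,0]],[[0,0,0],[0,0,0]],[[0,0,0],[0,0,0]],[[0,0,0],[0,0,0]],[[0,0,0],[0,0,0]],[[0,0,0],[0,0,0]],[[0,0,0],[0,0,0]]]' 0
python3 -m crank '[[[0,0,-0.01],[0,0,0]],[[0,0,-0.03],[0,0,0]],[[0,0,-0.06],[0,0,0]],[[0,0,-0.1],[0,0,0]],[[0,0,-0.15],[0,0,0]],[[0,0,-0.205],[0,0,0]],[[0,0,-0.205],[0,0,0]],[[0,0,-0.205],[0,0,0]]]'
python3 st.py .611,.070,.128
python3 - <<'E'
from h import *
crop(robot.get_image('side'),150,60,310,220,3.7,'pics/side10.png')
E
```

```text
time_s: 19.58
position: [0.4949, 0.3417, 0.1389]
tool_rot: [-2.222, -2.221, -0.0]
force: [-1.8, -1.1, 5.5]
grip_width: 0.0202
time_s: 20.58
position: [0.4948, 0.3415, 0.2403]
tool_rot: [-2.222, -2.221, 0.001]
force: [-0.2, 1.2, -3.6]
grip_width: 0.0203
20.575 [0.4948 0.3415 0.2403] F [-0.2168  1.2405 -3.5518] T [ 0.0286  0.035  -0.0351] w 0.020324612251839812
[[ 0.0005  1.     -0.0005]
 [ 1.     -0.0005 -0.0003]
 [-0.0003 -0.0005 -1.    ]]
rows to target [-0.5428  0.2328  0.2248]
```

View pics/side10.png

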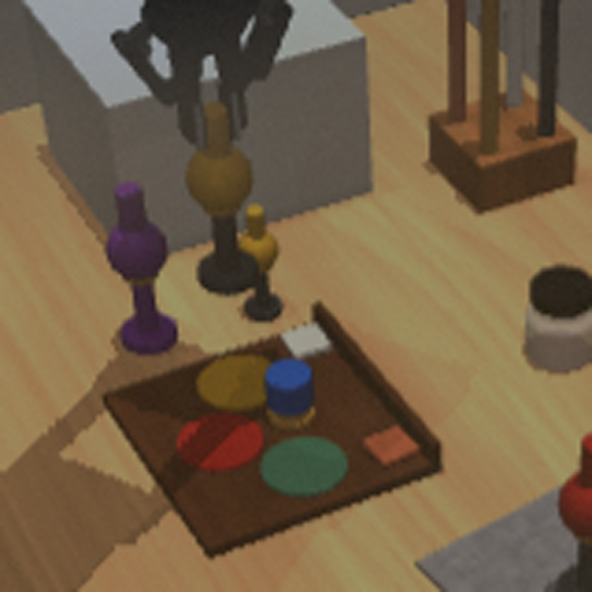

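Yellow is held upright. At the current height it clears the knob by 58 mm.

```bash
python3 -m crank '[[[-0.543,0.233,0],[0,0,0]],[[-0.543,0.233,0],[0,0,0]],[[-0.543,0.233,0],[0,0,0]],[[-0.543,0.233,0],[0,0,0]],[[-0.543,0.233,0],[0,0,0]],[[-0.543,0.233,0],[0,0,0]],[[-0.543,0.233,0],[0,0,0]],[[-0.543,0.233,0],[0,0,0]],[[-0.543,0.233,0.1],[0,0,0]],[[-0.543,0.233,0.16],[0,0,0]],[[-0.543,0.233,0.2],[0,0,0]],[[-0.543,0.233,0.218],[0,0,0]],[[-0.543,0.233,0.222],[0,0,0]],[[-0.543,0.233,0.222],[0,0,0]]]'
python3 -m crank '[[[0,0,0.0015],[0,0,0]],[[0,0,0.003],[0,0,0]],[[0,0,0.003],[0,0,0]]]'; python3 -m crank '[[[0,0,0.001],[0,0,0]],[[0,0,0.001],[0,0,0]],[[0,0,0.001],[0,0,0]]]';python3 -m crank '[[[0,0,0.001],[0,0,0]],[[0,0,0.001],[0,0,0]],[[0,0,0.001],[0,0,0]]]'
```

```text
time_s: 22.38
position: [0.6117, 0.0701, 0.1311]
tool_rot: [2.221, 2.22, 0.002]
force: [-0.6, 0.0, -2.4]
grip_width: 0.0202
time_s: 22.75
position: [0.6114, 0.07, 0.1287]
tool_rot: [2.222, 2.221, 0.0]
force: [-1.1, 0.8, -3.2]
grip_width: 0.0199
time_s: 23.12
position: [0.6114, 0.0701, 0.1283]
tool_rot: [2.222, 2.221, 0.0]
force: [-0.3, -0.2, 1.4]
grip_width: 0.0207
time_s: 23.5
position: [0.6115, 0.0702, 0.1282]
tool_rot: [2.221, 2.221, 0.001]
force: [-1.2, 1.5, 5.4]
grip_width: 0.0201
```

```bash
python3 -m crank '[[[0,0,0],[0,0,0]],[[0,0,0],[0,0,0]],[[0,0,0],[0,0,0]],[[0,0,0],[0,0,0]],[[0,0,0],[0,0,0]],[[0,0,0],[0,0,0]],[[0,0,-0.06],[0,0,0]],[[0,0,-0.14],[0,0,0]],[[0,0,-0.24],[0,0,0]],[[0,0,-0.24],[0,0,0]]]' 1
python3 - <<'E'
from h import *
a=robot.get_image('side');cv2.imwrite('pics/s11.png',a[:,:,::-1]);crop(a,180,110,380,260,4,'pics/side11.png')
im=robot.get_image('top');cv2.imwrite('pics/top11.png',im[:,:,::-1])
for col,b in(('yellow',(120,205,155,260)),('blue',(145,210,185,240))):
    m=mask(im,col);k=np.zeros_like(m);k[b[1]:b[3],b[0]:b[2]]=m[b[1]:b[3],b[0]:b[2]]
    c=max(cv2.findContours(k,0,2)[0],key=cv2.contourArea);e=cv2.fitEllipse(c)
    print(col,e,plane('top',e[0],.015),plane('top',e[0],.058))
E
python3 st.py .514,.279,.24
```

```text
time_s: 24.75
position: [0.6124, 0.0702, 0.2522]
tool_rot: [2.219, 2.218, 0.008]
force: [0.2, -0.1, -1.1]
grip_width: 0.0858
yellow ((139.21176147460938, 234.0218963623047), (30.23443031311035, 31.391681671142578), 6.503201484680176) [0.49458888 0.34100272 0.015     ] [0.49385852 0.32769324 0.058     ]
blue ((162.4332275390625, 224.82020568847656), (17.192455291748047, 18.715595245361328), 96.09884643554688) [0.51495948 0.28932506 0.015     ] [0.51330309 0.27836479 0.058     ]
24.85 [0.6114 0.0701 0.2476] F [ 0.188   0.4564 -0.408 ] T [-0.0542  0.0091 -0.0158] w 0.08524006886947405
[[ 0.0004  1.      0.0006]
 [ 1.     -0.0004  0.    ]
 [ 0.      0.0006 -1.    ]]
rows to target [ 0.4178 -0.1949  0.0151]
```

View pics/side11.png

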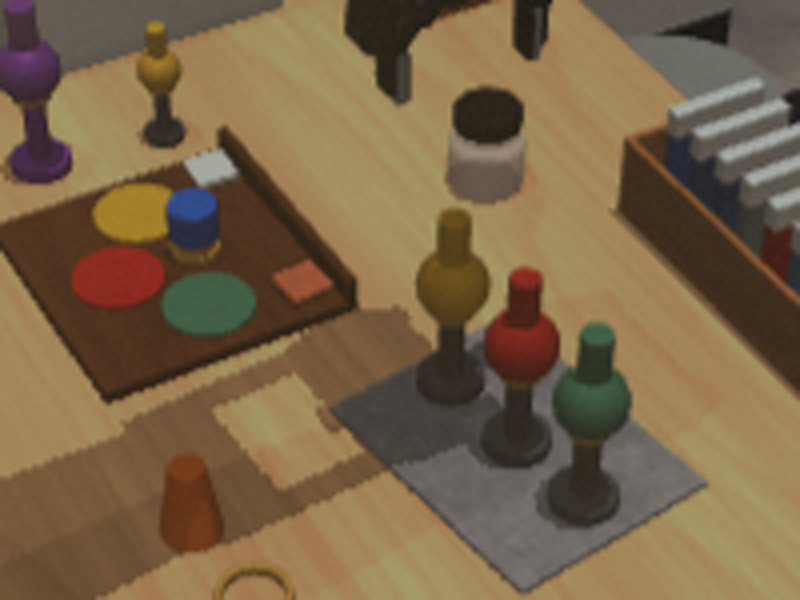

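View pics/top11.png

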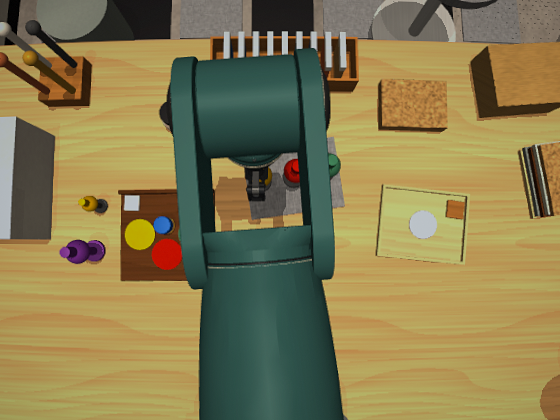

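All three finials stand on the mat: yellow (450,380), red (515,437), green (583,495). The knob measures (0.5135, 0.2785). I'll pick it with a partly open gripper, which keeps the fingers clear of the rail.

```bash
python3 -m crank '[[[0.417,-0.196,0],[0,0,0]],[[0.417,-0.196,0],[0,0,0]],[[0.417,-0.196,0],[0,0,0]],[[0.417,-0.196,0],[0,0,0]],[[0.417,-0.196,0],[0,0,0]],[[0.417,-0.196,0],[0,0,0]],[[0.417,-0.196,0.1],[0,0,0]],[[0.417,-0.196,0.2],[0,0,0]],[[0.417,-0.196,0.28],[0,0,0]],[[0.417,-0.196,0.34],[0,0,0]],[[0.417,-0.196,0.34],[0,0,0]]]' 0.7
python3 st.py .5135,.2785,.025
python3 - <<'E'
from h import *
crop(robot.get_image('side'),150,60,310,220,3.7,'pics/side12.png')
E
```

```text
time_s: 26.22
position: [0.5127, 0.2769, 0.075]
tool_rot: [-2.223, -2.218, 0.007]
force: [-0.8, 0.3, -0.1]
grip_width: 0.0598
26.225 [0.5127 0.2769 0.075 ] F [-0.832   0.2975 -0.115 ] T [ 0.0262  0.0116 -0.0071] w 0.05978902345101414
[[ 0.0019  1.     -0.004 ]
 [ 1.     -0.0019 -0.0021]
 [-0.0021 -0.004  -1.    ]]
rows to target [0.0034 0.0019 0.1   ]
```

View pics/side12.png

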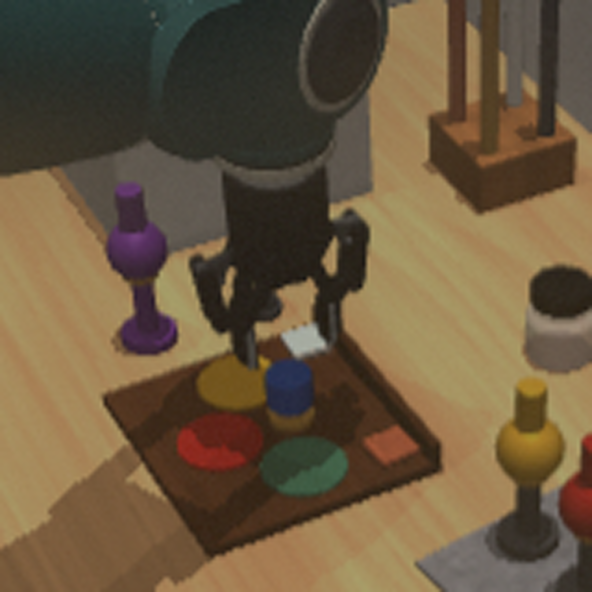

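The fingers straddle the blue head at (290,385), so I'll go down.

```bash
python3 -m crank '[[[0,0,0.03],[0,0,0]],[[0,0,0.06],[0,0,0]],[[0,0,0.085],[0,0,0]],[[0,0,0.103],[0,0,0]],[[0,0,0.103],[0,0,0]],[[0,0,0.103],[0,0,0]]]' 0.7
python3 st.py .5135,.2785,.025
python3 - <<'E'
from h import *
crop(robot.get_image('side'),150,60,310,220,3.7,'pics/side13.png')
E
```

```text
time_s: 27.02
position: [0.5136, 0.2788, 0.0265]
tool_rot: [2.222, 2.221, 0.001]
force: [0.1, -0.2, 0.1]
grip_width: 0.0599
27.025 [0.5136 0.2788 0.0265] F [ 0.1393 -0.21    0.0728] T [ 0.0292 -0.015   0.0042] w 0.059921131867790016
[[ 0.0003  1.      0.0005]
 [ 1.     -0.0003  0.0002]
 [ 0.0002  0.0005 -1.    ]]
rows to target [-0.0005 -0.0002  0.0029]
```

View pics/side13.png

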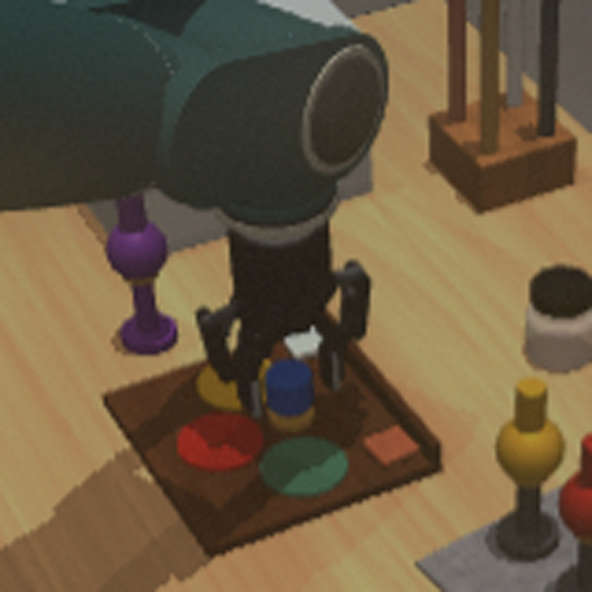

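```bash
python3 -m crank '[[[0,0,0.003],[0,0,0]],[[0,0,0.003],[0,0,0]],[[0,0,0.003],[0,0,0]],[[0,0,0.003],[0,0,0]],[[0,0,0.003],[0,0,0]],[[0,0,0.003],[0,0,0]],[[0,0,0.003],[0,0,0]],[[0,0,0.003],[0,0,0]]]' 0
python3 -m crank '[[[0,0,-0.01],[0,0,0]],[[0,0,-0.03],[0,0,0]],[[0,0,-0.07],[0,0,0]],[[0,0,-0.15],[0,0,0]],[[0,0,-0.25],[0,0,0]],[[0,0,-0.35],[0,0,0]],[[0,0,-0.4],[0,0,0]],[[0,0,-0.4],[0,0,0]],[[0,0,-0.4],[0,0,0]]]'
python3 st.py .5158,-.2895,.225
python3 - <<'E'
from h import *
crop(robot.get_image('side'),150,0,310,160,3.7,'pics/side14.png')
E
```

```text
time_s: 28.08
position: [0.5136, 0.2787, 0.025]
tool_rot: [2.222, 2.221, 0.001]
force: [-0.1, 1.1, 6.7]
grip_width: 0.0365
time_s: 29.2
position: [0.5131, 0.2784, 0.2237]
tool_rot: [-2.222, -2.221, 0.001]
force: [-0.4, 0.1, -2.3]
grip_width: 0.0365
29.2 [0.5131 0.2784 0.2237] F [-0.4409  0.1357 -2.2528] T [ 0.0149  0.0213 -0.0039] w 0.036473923642798674
[[ 0.0004  1.     -0.0009]
 [ 1.     -0.0004 -0.0004]
 [-0.0004 -0.0009 -1.    ]]
rows to target [-1.1359  0.006  -0.002 ]
```

View pics/side14.png

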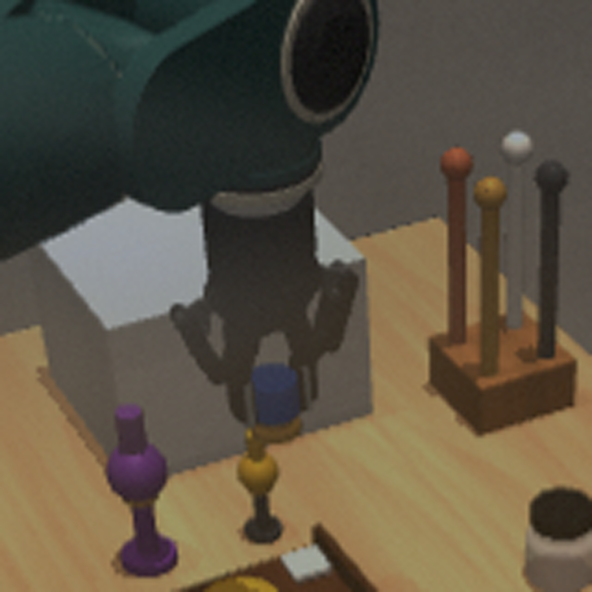

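```bash
python3 -m crank '[[[-0.568,0.003,0],[0,0,0]],[[-0.568,0.003,0],[0,0,0]],[[-0.568,0.003,0],[0,0,0]],[[-0.568,0.003,0],[0,0,0]],[[-0.568,0.003,0],[0,0,0]],[[-0.568,0.003,0],[0,0,0]],[[-0.568,0.003,0],[0,0,0]],[[-0.568,0.003,0],[0,0,0]]]'
python3 -m crank '[[[-0.568,0.003,0],[0,0,0]],[[-0.568,0.003,0],[0,0,0]],[[-0.568,0.003,0],[0,0,0]],[[-0.568,0.003,0],[0,0,0]],[[-0.568,0.003,0],[0,0,0]],[[-0.568,0.003,0],[0,0,0]],[[-0.568,0.003,0],[0,0,0]],[[-0.568,0.003,0.1],[0,0,0]],[[-0.568,0.003,0.2],[0,0,0]],[[-0.568,0.003,0.28],[0,0,0]],[[-0.568,0.003,0.34],[0,0,0]],[[-0.568,0.003,0.34],[0,0,0]],[[-0.568,0.003,0.34],[0,0,0]]]'
python3 st.py .5158,-.2895,.02
python3 - <<'E'
from h import *
a=robot.get_image('side');crop(a,260,220,410,370,4,'pics/side15.png')
E
```

```text
time_s: 30.25
position: [0.5147, -0.0045, 0.2241]
tool_rot: [-2.22, -2.222, 0.001]
force: [0.1, -0.2, -1.8]
grip_width: 0.0365
time_s: 31.88
position: [0.517, -0.289, 0.0563]
tool_rot: [2.22, 2.221, 0.001]
force: [0.2, 0.1, -0.3]
grip_width: 0.0363
31.875 [ 0.517  -0.289   0.0563] F [ 0.2431  0.1423 -0.3166] T [-0.0521 -0.0581 -0.0279] w 0.03626896856915242
[[-0.0006  1.      0.0015]
 [ 1.      0.0006 -0.0009]
 [-0.0009  0.0015 -1.    ]]
rows to target [-0.0009 -0.0025  0.0725]
```

View pics/side15.png

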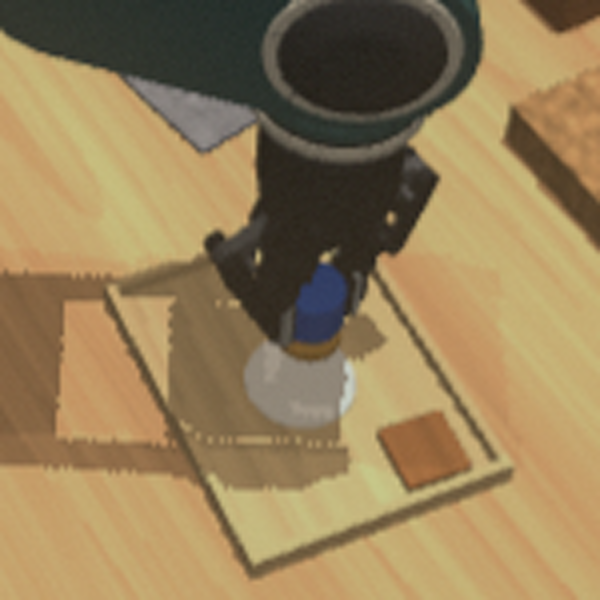

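```bash
python3 - <<'E'
from h import *
print(plane('side',(334.7,315.2),.007))
E
python3 -m crank '[[[0,0,0.03],[0,0,0]],[[0,0,0.05],[0,0,0]],[[0,0,0.06],[0,0,0]],[[0,0,0.064],[0,0,0]],[[0,0,0.064],[0,0,0]],[[0,0,0.064],[0,0,0]]]'
python3 st.py .5158,-.2895,.02
```

```text
[ 0.51199741 -0.29487729  0.007     ]
time_s: 32.67
position: [0.5163, -0.2895, 0.0229]
tool_rot: [2.222, 2.221, 0.0]
force: [-0.2, 0.1, -1.3]
grip_width: 0.0362
32.675 [ 0.5163 -0.2895  0.0229] F [-0.2379  0.1354 -1.3026] T [ 0.0242 -0.0211 -0.0459] w 0.03618309930161477
[[ 0.0004  1.      0.0004]
 [ 1.     -0.0004 -0.0003]
 [-0.0003  0.0004 -1.    ]]
rows to target [ 0.     -0.0011  0.0058]
```

```bash
python3 - <<'E'
from h import *
np.set_printoptions(precision=4,suppress=True)
for n,b in(('side',(315,298,355,332)),('top',(400,200,445,245))):
    im=cv2.imread(f'pics/{n}0.png')[:,:,::-1];h=cv2.cvtColor(im,cv2.COLOR_RGB2HSV)
    g=cv2.inRange(h,(0,0,120),(180,55,255));k=np.zeros_like(g);k[b[1]:b[3],b[0]:b[2]]=g[b[1]:b[3],b[0]:b[2]]
    c=max(cv2.findContours(k,0,2)[0],key=cv2.contourArea);e=cv2.fitEllipse(c);print(n,e,plane(n,e[0],.007))
E
```

```text
side ((334.6216125488281, 314.7001647949219), (23.008769989013672, 27.818389892578125), 101.14970397949219) [ 0.5126 -0.2936  0.007 ]
top ((422.655517578125, 224.13063049316406), (26.990915298461914, 28.221040725708008), 159.71267700195312) [ 0.5158 -0.2904  0.007 ]
```

The two views disagree by about 4 mm, which is within the disc's 13 mm margin. I'll aim between them.

```bash
python3 -m crank '[[[-0.003,-0.003,0],[0,0,0]],[[-0.003,-0.003,0.003],[0,0,0]],[[-0.003,-0.003,0.003],[0,0,0]],[[-0.003,-0.003,0.003],[0,0,0]]]'
python3 -m crank '[[[0,0,0.001],[0,0,0]],[[0,0,0.001],[0,0,0]],[[0,0,0.001],[0,0,0]]]'
python3 -m crank '[[[0,0,0.001],[0,0,0]],[[0,0,0.001],[0,0,0]],[[0,0,0.001],[0,0,0]]]'
python3 -m crank '[[[0,0,0.001],[0,0,0]],[[0,0,0.001],[0,0,0]],[[0,0,0.001],[0,0,0]]]'
```

```text
time_s: 33.17
position: [0.5147, -0.2909, 0.0211]
tool_rot: [2.222, 2.221, 0.0]
force: [-0.3, 0.6, -2.3]
grip_width: 0.037
time_s: 33.55
position: [0.5147, -0.2909, 0.0206]
tool_rot: [2.222, 2.221, -0.0]
force: [-0.3, 0.3, -2.4]
grip_width: 0.0363
time_s: 33.92
position: [0.5147, -0.2909, 0.0201]
tool_rot: [2.222, 2.221, 0.0]
force: [0.2, 0.3, -1.5]
grip_width: 0.0368
time_s: 34.3
position: [0.5147, -0.2909, 0.02]
tool_rot: [2.222, 2.221, 0.0]
force: [-3.1, 1.9, 5.3]
grip_width: 0.0368
```

```bash
python3 -m crank '[[[0,0,0],[0,0,0]],[[0,0,0],[0,0,0]],[[0,0,0],[0,0,0]],[[0,0,0],[0,0,0]],[[0,0,0],[0,0,0]],[[0,0,-0.04],[0,0,0]],[[0,0,-0.1],[0,0,0]],[[0,0,-0.2],[0,0,0]],[[0,0,-0.3],[0,0,0]],[[0,0,-0.4],[0,0,0]],[[0,0,-0.46],[0,0,0]],[[0,0,-0.46],[0,0,0]],[[0,0,-0.46],[0,0,0]]]' 0.7
python3 st.py .6114,.0701,.2476
python3 - <<'E'
from h import *
a=robot.get_image('side');crop(a,260,220,410,370,4,'pics/side16.png')
a=robot.get_image('top');cv2.imwrite('pics/top16.png',a[:,:,::-1])
E
```

```text
time_s: 35.92
position: [0.5144, -0.2908, 0.2496]
tool_rot: [-2.222, -2.221, 0.0]
force: [0.0, 0.0, -0.3]
grip_width: 0.0601
35.925 [ 0.5144 -0.2908  0.2496] F [ 0.0139  0.0281 -0.3373] T [0.029  0.0624 0.0018] w 0.06008958787097868
[[ 0.0004  1.     -0.0001]
 [ 1.     -0.0004  0.    ]
 [ 0.     -0.0001 -1.    ]]
rows to target [0.7218 0.1936 0.0041]
```

View pics/side16.png

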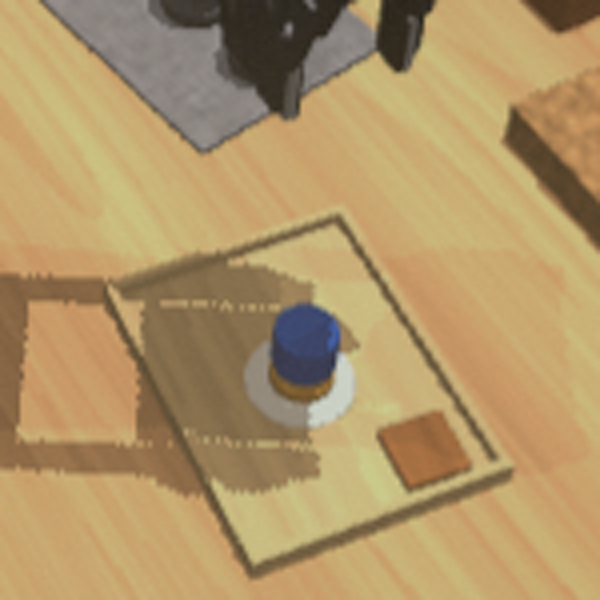

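The knob stands centred on the white disc: its foot is at (303,383) and the disc centre at (300,382). Yellow goes home first.

```bash
python3 -m crank '[[[0.722,0.194,0],[0,0,0]],[[0.722,0.194,0],[0,0,0]],[[0.722,0.194,0],[0,0,0]],[[0.722,0.194,0],[0,0,0]],[[0.722,0.194,0],[0,0,0]],[[0.722,0.194,0],[0,0,0]],[[0.722,0.194,0],[0,0,0]],[[0.722,0.194,0],[0,0,0]],[[0.722,0.194,0],[0,0,0]],[[0.722,0.194,0],[0,0,0]],[[0.722,0.194,0],[0,0,0]]]' 1
python3 st.py .6114,.0701,.1285
python3 - <<'E'
from h import *
a=robot.get_image('side');crop(a,180,110,380,260,4,'pics/side17.png')
E
```

```text
time_s: 37.4
position: [0.6118, 0.0694, 0.2497]
tool_rot: [2.223, 2.22, 0.0]
force: [0.3, 0.5, 0.4]
grip_width: 0.0851
37.4 [0.6118 0.0694 0.2497] F [0.3394 0.5029 0.4218] T [-0.0008  0.0553  0.0038] w 0.08508584373720542
[[ 0.0014  1.      0.0002]
 [ 1.     -0.0014 -0.    ]
 [-0.      0.0002 -1.    ]]
rows to target [ 0.0014 -0.0008  0.2423]
```

View pics/side17.png

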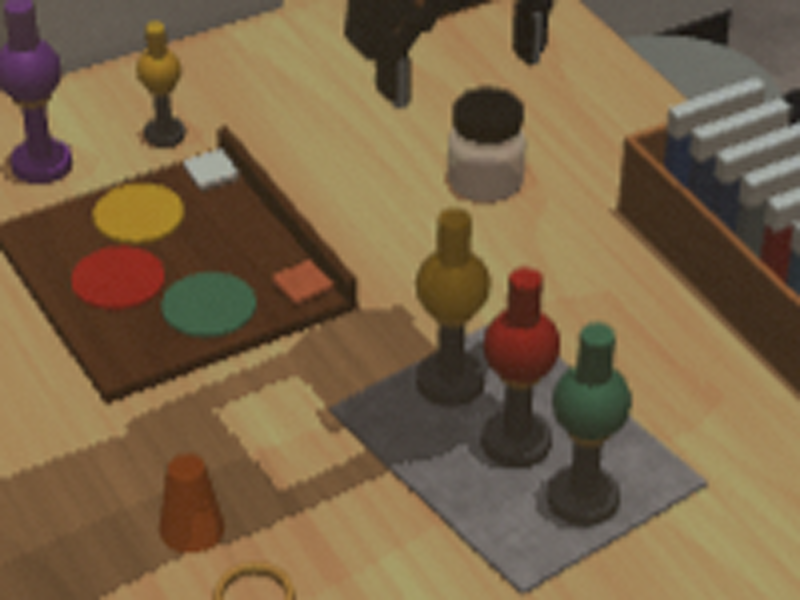

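```bash
python3 -m crank '[[[0,0,0.1],[0,0,0]],[[0,0,0.18],[0,0,0]],[[0,0,0.22],[0,0,0]],[[0,0,0.242],[0,0,0]],[[0,0,0.242],[0,0,0]],[[0,0,0.242],[0,0,0]]]' 1
python3 -m crank '[[[0,0,0],[0,0,0]],[[0,0,0],[0,0,0]],[[0,0,0],[0,0,0]],[[0,0,0],[0,0,0]],[[0,0,0],[0,0,0]],[[0,0,0],[0,0,0]],[[0,0,0],[0,0,0]],[[0,0,0],[0,0,0]]]' 0
python3 -m crank '[[[0,0,-0.01],[0,0,0]],[[0,0,-0.03],[0,0,0]],[[0,0,-0.07],[0,0,0]],[[0,0,-0.13],[0,0,0]],[[0,0,-0.19],[0,0,0]],[[0,0,-0.225],[0,0,0]],[[0,0,-0.225],[0,0,0]],[[0,0,-0.225],[0,0,0]]]'
python3 st.py .4947,.3413,.139
python3 - <<'E'
from h import *
a=robot.get_image('side');crop(a,180,80,380,230,4,'pics/side18.png')
E
```

```text
time_s: 38.2
position: [0.6124, 0.0701, 0.1301]
tool_rot: [2.221, 2.22, 0.002]
force: [-0.0, -0.0, 0.3]
grip_width: 0.0857
time_s: 39.2
position: [0.6118, 0.0701, 0.1288]
tool_rot: [2.222, 2.221, 0.0]
force: [-2.6, -0.3, 5.1]
grip_width: 0.0204
time_s: 40.2
position: [0.6115, 0.0701, 0.2398]
tool_rot: [-2.221, -2.22, 0.002]
force: [-0.7, -0.1, -2.5]
grip_width: 0.0202
40.2 [0.6115 0.0701 0.2398] F [-0.6597 -0.0985 -2.4635] T [-0.0463 -0.0049 -0.0088] w 0.020151918235244103
[[ 0.0004  1.     -0.0015]
 [ 1.     -0.0004 -0.0001]
 [-0.0001 -0.0015 -1.    ]]
rows to target [ 0.5424 -0.2336  0.202 ]
```

View pics/side18.png

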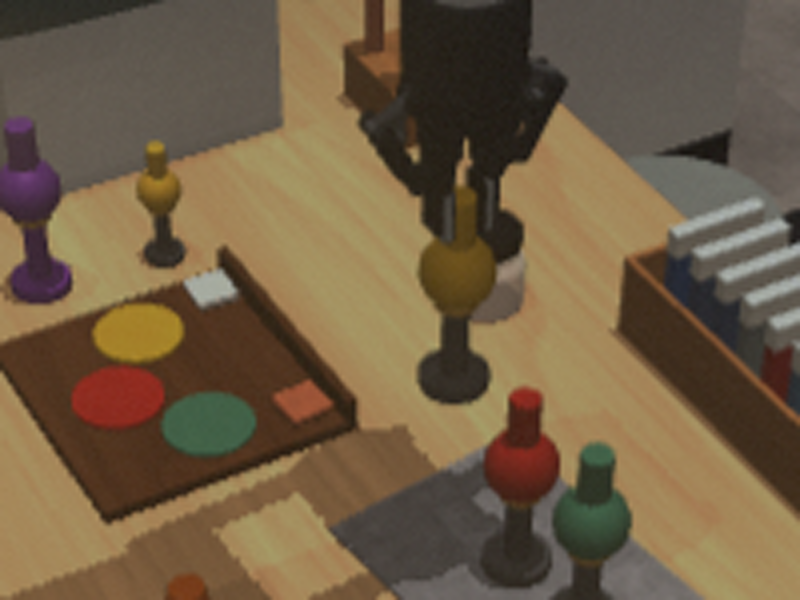

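```bash
python3 -m crank '[[[0.542,-0.234,0],[0,0,0]],[[0.542,-0.234,0],[0,0,0]],[[0.542,-0.234,0],[0,0,0]],[[0.542,-0.234,0],[0,0,0]],[[0.542,-0.234,0],[0,0,0]],[[0.542,-0.234,0],[0,0,0]],[[0.542,-0.234,0],[0,0,0]],[[0.542,-0.234,0],[0,0,0]],[[0.542,-0.234,0.08],[0,0,0]],[[0.542,-0.234,0.14],[0,0,0]],[[0.542,-0.234,0.18],[0,0,0]],[[0.542,-0.234,0.194],[0,0,0]],[[0.542,-0.234,0.194],[0,0,0]],[[0.542,-0.234,0.194],[0,0,0]]]'
python3 st.py .4947,.3413,.139
python3 - <<'E'
from h import *
a=robot.get_image('side');crop(a,150,60,310,220,3.7,'pics/side19.png')
E
```

```text
time_s: 42.0
position: [0.4954, 0.3413, 0.1453]
tool_rot: [2.222, 2.221, 0.003]
force: [-0.3, -0.3, -2.8]
grip_width: 0.0199
42.0 [0.4954 0.3413 0.1453] F [-0.2819 -0.294  -2.8128] T [-0.0159 -0.0462  0.0273] w 0.01990310875735587
[[ 0.0004  1.      0.0014]
 [ 1.     -0.0004  0.0008]
 [ 0.0008  0.0014 -1.    ]]
rows to target [-0.0001 -0.0014  0.0127]
```

View pics/side19.png

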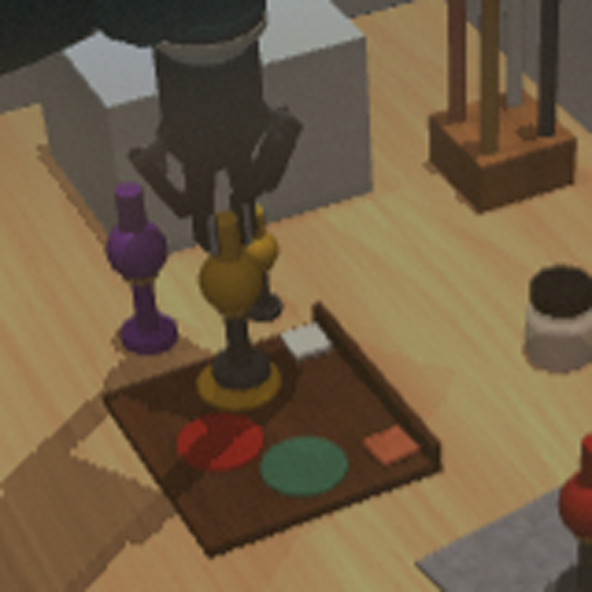

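Yellow is just above its disc, centred at (240,380). I'll lower it to contact.

```bash
python3 -m crank '[[[0,0,0.003],[0,0,0]],[[0,0,0.006],[0,0,0]],[[0,0,0.006],[0,0,0]],[[0,0,0.006],[0,0,0]]]'
python3 -m crank '[[[0,0,0.0015],[0,0,0]],[[0,0,0.0015],[0,0,0]],[[0,0,0.0015],[0,0,0]]]'
python3 -m crank '[[[0,0,0.001],[0,0,0]],[[0,0,0.001],[0,0,0]],[[0,0,0.001],[0,0,0]]]'
```

```text
time_s: 42.55
position: [0.4949, 0.3411, 0.141]
tool_rot: [-2.222, -2.221, 0.0]
force: [0.3, -0.5, -2.5]
grip_width: 0.0201
time_s: 42.92
position: [0.4949, 0.3411, 0.1403]
tool_rot: [2.222, 2.221, -0.0]
force: [0.8, -0.5, -3.3]
grip_width: 0.0203
time_s: 43.3
position: [0.495, 0.3412, 0.1402]
tool_rot: [2.222, 2.221, 0.001]
force: [-0.9, -1.2, 3.1]
grip_width: 0.0199
```

```bash
python3 -m crank '[[[0,0,0],[0,0,0]],[[0,0,0],[0,0,0]],[[0,0,0],[0,0,0]],[[0,0,0],[0,0,0]],[[0,0,0],[0,0,0]],[[0,0,0],[0,0,0]],[[0,0,-0.06],[0,0,0]],[[0,0,-0.14],[0,0,0]],[[0,0,-0.22],[0,0,0]],[[0,0,-0.22],[0,0,0]],[[0,0,-0.22],[0,0,0]]]' 1
python3 st.py .6209,.001,.129
python3 - <<'E'
from h import *
a=robot.get_image('side');crop(a,150,60,310,220,3.7,'pics/side20.png')
E
```

```text
time_s: 44.68
position: [0.4948, 0.341, 0.2492]
tool_rot: [-2.222, -2.221, 0.001]
force: [0.5, 0.8, -0.0]
grip_width: 0.0859
44.675 [0.4948 0.341  0.2492] F [ 0.5436  0.7637 -0.0476] T [ 0.007  -0.0586  0.0024] w 0.08587946410193559
[[ 0.0004  1.     -0.0005]
 [ 1.     -0.0004 -0.0003]
 [-0.0003 -0.0005 -1.    ]]
rows to target [-0.6799  0.2526  0.2404]
```

View pics/side20.png

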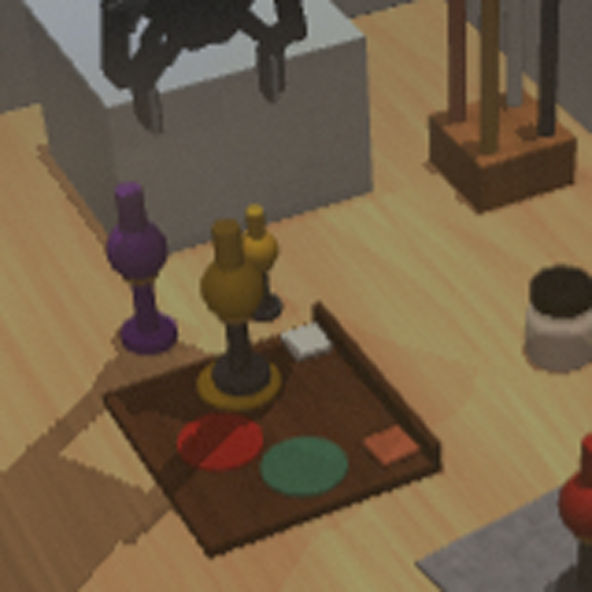

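Yellow is home on its disc. Next, red.

```bash
python3 -m crank '[[[-0.68,0.252,0],[0,0,0]],[[-0.68,0.252,0],[0,0,0]],[[-0.68,0.252,0],[0,0,0]],[[-0.68,0.252,0],[0,0,0]],[[-0.68,0.252,0],[0,0,0]],[[-0.68,0.252,0],[0,0,0]],[[-0.68,0.252,0],[0,0,0]],[[-0.68,0.252,0],[0,0,0]],[[-0.68,0.252,0],[0,0,0]],[[-0.68,0.252,0],[0,0,0]],[[-0.68,0.252,0.1],[0,0,0]],[[-0.68,0.252,0.18],[0,0,0]],[[-0.68,0.252,0.22],[0,0,0]],[[-0.68,0.252,0.241],[0,0,0]],[[-0.68,0.252,0.241],[0,0,0]],[[-0.68,0.252,0.241],[0,0,0]]]' 1
python3 st.py .6209,.001,.129
python3 - <<'E'
from h import *
a=robot.get_image('side');crop(a,200,100,400,250,4,'pics/side21.png')
E
```

```text
time_s: 46.72
position: [0.6214, 0.0011, 0.1308]
tool_rot: [2.221, 2.22, 0.002]
force: [0.1, 0.3, 0.4]
grip_width: 0.0854
46.725 [0.6214 0.0011 0.1308] F [0.1173 0.3311 0.4029] T [ 0.0009 -0.0368  0.0316] w 0.08535685481744461
[[ 0.0004  1.      0.0019]
 [ 1.     -0.0004 -0.0001]
 [-0.0001  0.0019 -1.    ]]
rows to target [-0.0002 -0.001   0.0036]
```

View pics/side21.png

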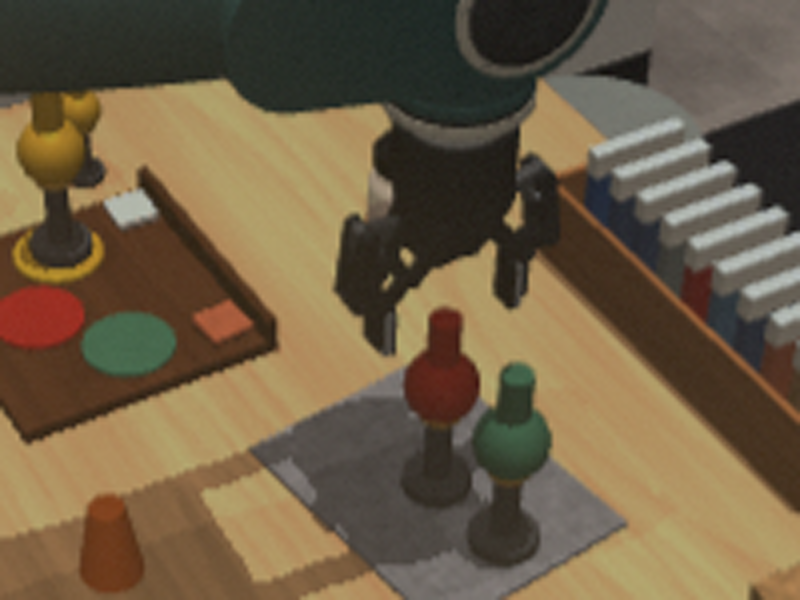

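The fingers straddle the red cylinder at (445,335).

```bash
python3 -m crank '[[[0,0,0],[0,0,0]],[[0,0,0],[0,0,0]],[[0,0,0],[0,0,0]],[[0,0,0],[0,0,0]],[[0,0,0],[0,0,0]],[[0,0,0],[0,0,0]],[[0,0,0],[0,0,0]],[[0,0,0],[0,0,0]]]' 0
python3 -m crank '[[[0,0,-0.01],[0,0,0]],[[0,0,-0.03],[0,0,0]],[[0,0,-0.07],[0,0,0]],[[0,0,-0.13],[0,0,0]],[[0,0,-0.19],[0,0,0]],[[0,0,-0.225],[0,0,0]],[[0,0,-0.225],[0,0,0]],[[0,0,-0.225],[0,0,0]]]'
python3 st.py .4517,.2791,.139
python3 - <<'E'
from h import *
a=robot.get_image('side');crop(a,180,80,380,230,4,'pics/side22.png')
E
```

```text
time_s: 47.78
position: [0.6208, 0.001, 0.1296]
tool_rot: [2.222, 2.221, 0.0]
force: [-2.2, 0.6, 4.3]
grip_width: 0.0201
time_s: 48.78
position: [0.6205, 0.0011, 0.2406]
tool_rot: [-2.221, -2.22, 0.002]
force: [-0.9, 0.8, -2.9]
grip_width: 0.02
48.775 [0.6205 0.0011 0.2406] F [-0.8932  0.7519 -2.91  ] T [ 0.0195 -0.0336 -0.0179] w 0.019982155043621556
[[ 0.0004  1.     -0.0014]
 [ 1.     -0.0004  0.    ]
 [ 0.     -0.0014 -1.    ]]
rows to target [ 0.5559 -0.3376  0.2038]
```

View pics/side22.png

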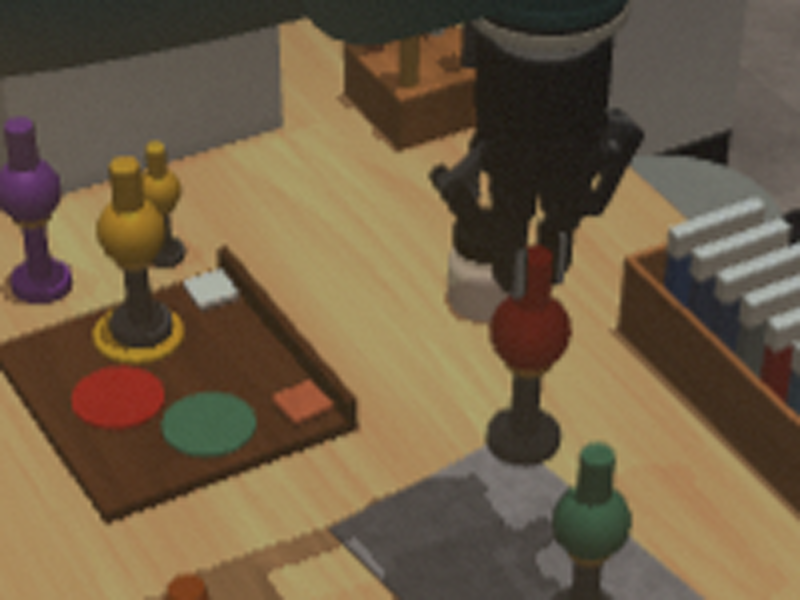

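```bash
python3 -m crank '[[[0.556,-0.338,0],[0,0,0]],[[0.556,-0.338,0],[0,0,0]],[[0.556,-0.338,0],[0,0,0]],[[0.556,-0.338,0],[0,0,0]],[[0.556,-0.338,0],[0,0,0]],[[0.556,-0.338,0],[0,0,0]],[[0.556,-0.338,0],[0,0,0]],[[0.556,-0.338,0],[0,0,0]],[[0.556,-0.338,0.08],[0,0,0]],[[0.556,-0.338,0.14],[0,0,0]],[[0.556,-0.338,0.18],[0,0,0]],[[0.556,-0.338,0.194],[0,0,0]],[[0.556,-0.338,0.194],[0,0,0]],[[0.556,-0.338,0.194],[0,0,0]]]'
python3 -m crank '[[[0,0,0.003],[0,0,0]],[[0,0,0.006],[0,0,0]],[[0,0,0.006],[0,0,0]],[[0,0,0.006],[0,0,0]]]'
python3 - <<'E'
from h import *
a=robot.get_image('side');crop(a,150,60,310,220,3.7,'pics/side23.png')
E
```

```text
time_s: 50.58
position: [0.4524, 0.2793, 0.146]
tool_rot: [2.222, 2.221, 0.002]
force: [0.3, -0.3, -2.3]
grip_width: 0.0203
time_s: 51.08
position: [0.4519, 0.2792, 0.1418]
tool_rot: [-2.222, -2.221, 0.0]
force: [-0.1, 1.0, -2.2]
grip_width: 0.0199
```

View pics/side23.png

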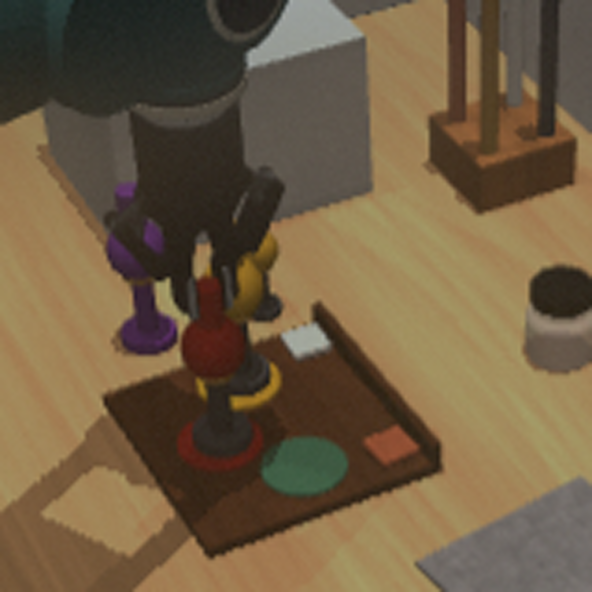

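Red is centred over its disc at (220,440).

```bash
python3 -m crank '[[[0,0,0.0015],[0,0,0]],[[0,0,0.0015],[0,0,0]],[[0,0,0.0015],[0,0,0]]]'
python3 -m crank '[[[0,0,0.001],[0,0,0]],[[0,0,0.001],[0,0,0]],[[0,0,0.001],[0,0,0]]]'
```

```text
time_s: 51.5
position: [0.4519, 0.2791, 0.141]
tool_rot: [2.222, 2.221, -0.0]
force: [-0.6, 0.2, -1.5]
grip_width: 0.0206
time_s: 51.88
position: [0.4519, 0.2791, 0.1406]
tool_rot: [2.222, 2.221, 0.0]
force: [-0.4, -0.5, -3.3]
grip_width: 0.0201
```

```bash
python3 -m crank '[[[0,0,0.001],[0,0,0]],[[0,0,0.001],[0,0,0]],[[0,0,0.001],[0,0,0]]]'
```

```text
time_s: 52.25
position: [0.452, 0.2793, 0.1405]
tool_rot: [2.222, 2.221, 0.001]
force: [-1.0, -0.3, 6.2]
grip_width: 0.0201
```

```bash
python3 -m crank '[[[0,0,0],[0,0,0]],[[0,0,0],[0,0,0]],[[0,0,0],[0,0,0]],[[0,0,0],[0,0,0]],[[0,0,0],[0,0,0]],[[0,0,0],[0,0,0]],[[0,0,-0.06],[0,0,0]],[[0,0,-0.14],[0,0,0]],[[0,0,-0.22],[0,0,0]],[[0,0,-0.22],[0,0,0]],[[0,0,-0.22],[0,0,0]]]' 1
python3 st.py .6309,-.0679,.129
python3 - <<'E'
from h import *
a=robot.get_image('side');crop(a,150,60,310,220,3.7,'pics/side24.png')
E
```

```text
time_s: 53.62
position: [0.4518, 0.2791, 0.2493]
tool_rot: [-2.222, -2.221, 0.001]
force: [0.2, -0.2, 0.8]
grip_width: 0.0851
53.625 [0.4518 0.2791 0.2493] F [ 0.2051 -0.1995  0.7717] T [ 0.0257 -0.055   0.0143] w 0.08506206908926076
[[ 0.0004  1.     -0.0006]
 [ 1.     -0.0004 -0.0003]
 [-0.0003 -0.0006 -1.    ]]
rows to target [-0.6937  0.3587  0.2406]
```

View pics/side24.png

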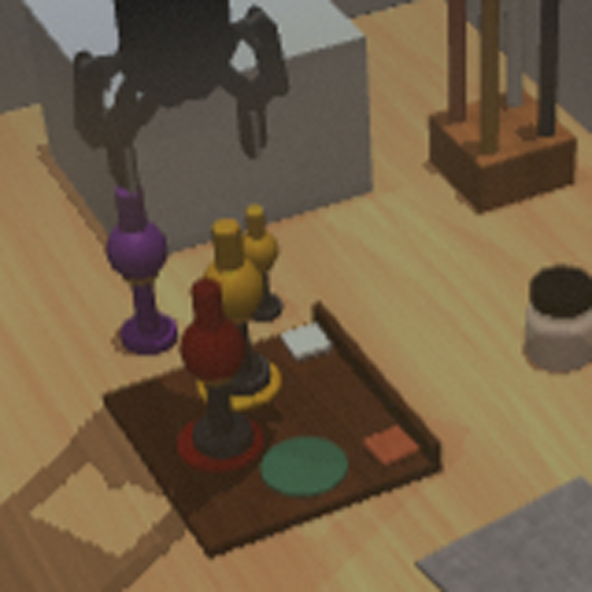

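Red and yellow are home. Last, green.

```bash
python3 -m crank '[[[-0.694,0.358,0],[0,0,0]],[[-0.694,0.358,0],[0,0,0]],[[-0.694,0.358,0],[0,0,0]],[[-0.694,0.358,0],[0,0,0]],[[-0.694,0.358,0],[0,0,0]],[[-0.694,0.358,0],[0,0,0]],[[-0.694,0.358,0],[0,0,0]],[[-0.694,0.358,0],[0,0,0]],[[-0.694,0.358,0],[0,0,0]],[[-0.694,0.358,0],[0,0,0]],[[-0.694,0.358,0.1],[0,0,0]],[[-0.694,0.358,0.18],[0,0,0]],[[-0.694,0.358,0.22],[0,0,0]],[[-0.694,0.358,0.241],[0,0,0]],[[-0.694,0.358,0.241],[0,0,0]],[[-0.694,0.358,0.241],[0,0,0]]]' 1
python3 st.py .6309,-.0679,.129
python3 - <<'E'
from h import *
a=robot.get_image('side');crop(a,200,100,400,250,4,'pics/side25.png')
E
```

```text
time_s: 55.68
position: [0.6314, -0.068, 0.1311]
tool_rot: [2.221, 2.22, 0.002]
force: [0.1, 0.5, 0.7]
grip_width: 0.0855
55.675 [ 0.6314 -0.068   0.1311] F [0.1076 0.5234 0.7379] T [ 0.0241 -0.0099 -0.0103] w 0.08548954819235438
[[ 0.0003  1.      0.0019]
 [ 1.     -0.0003 -0.0003]
 [-0.0003  0.0019 -1.    ]]
rows to target [ 0.0002 -0.0009  0.0042]
```

View pics/side25.png

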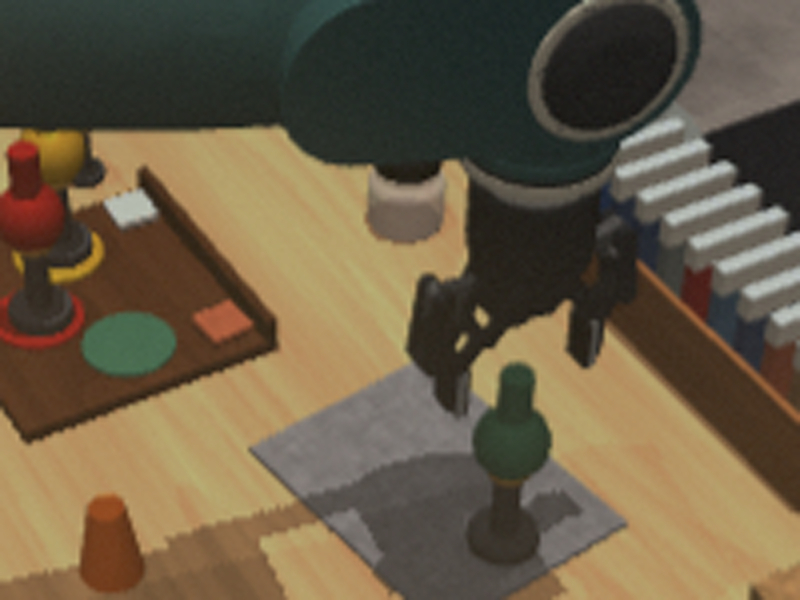

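The fingers straddle the green cylinder at (517,390).

```bash
python3 -m crank '[[[0,0,0],[0,0,0]],[[0,0,0],[0,0,0]],[[0,0,0],[0,0,0]],[[0,0,0],[0,0,0]],[[0,0,0],[0,0,0]],[[0,0,0],[0,0,0]],[[0,0,0],[0,0,0]],[[0,0,0],[0,0,0]]]' 0
python3 -m crank '[[[0,0,-0.01],[0,0,0]],[[0,0,-0.03],[0,0,0]],[[0,0,-0.07],[0,0,0]],[[0,0,-0.13],[0,0,0]],[[0,0,-0.19],[0,0,0]],[[0,0,-0.225],[0,0,0]],[[0,0,-0.225],[0,0,0]],[[0,0,-0.225],[0,0,0]]]'
python3 st.py .4961,.2206,.139
python3 - <<'E'
from h import *
a=robot.get_image('side');crop(a,180,80,380,230,4,'pics/side26.png')
E
```

```text
time_s: 56.72
position: [0.6309, -0.068, 0.1298]
tool_rot: [2.222, 2.221, 0.0]
force: [0.4, 1.0, 5.2]
grip_width: 0.0201
time_s: 57.72
position: [0.6305, -0.0679, 0.2408]
tool_rot: [-2.221, -2.22, 0.001]
force: [0.1, -0.3, -3.7]
grip_width: 0.02
57.725 [ 0.6305 -0.0679  0.2408] F [ 0.0648 -0.3498 -3.6857] T [-0.0697  0.0192  0.0112] w 0.02000231989401027
[[ 0.0004  1.     -0.0015]
 [ 1.     -0.0004  0.0002]
 [ 0.0002 -0.0015 -1.    ]]
rows to target [ 0.5769 -0.2687  0.2042]
```

View pics/side26.png

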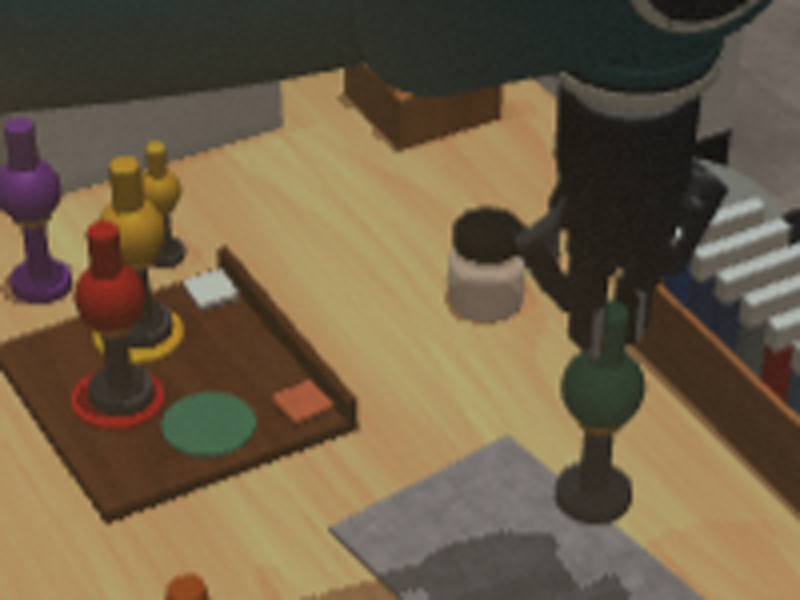

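```bash
python3 -m crank '[[[0.577,-0.269,0],[0,0,0]],[[0.577,-0.269,0],[0,0,0]],[[0.577,-0.269,0],[0,0,0]],[[0.577,-0.269,0],[0,0,0]],[[0.577,-0.269,0],[0,0,0]],[[0.577,-0.269,0],[0,0,0]],[[0.577,-0.269,0],[0,0,0]],[[0.577,-0.269,0],[0,0,0]],[[0.577,-0.269,0.08],[0,0,0]],[[0.577,-0.269,0.14],[0,0,0]],[[0.577,-0.269,0.18],[0,0,0]],[[0.577,-0.269,0.194],[0,0,0]],[[0.577,-0.269,0.194],[0,0,0]],[[0.577,-0.269,0.194],[0,0,0]]]'
python3 -m crank '[[[0,0,0.003],[0,0,0]],[[0,0,0.005],[0,0,0]],[[0,0,0.005],[0,0,0]],[[0,0,0.005],[0,0,0]]]'
python3 - <<'E'
from h import *
a=robot.get_image('side');crop(a,150,60,310,220,3.7,'pics/side27.png')
E
```

```text
time_s: 59.52
position: [0.4969, 0.2207, 0.1462]
tool_rot: [2.222, 2.22, 0.002]
force: [0.1, -0.4, -1.5]
grip_width: 0.0196
time_s: 60.02
position: [0.4964, 0.2206, 0.1426]
tool_rot: [2.222, 2.221, 0.0]
force: [-0.1, -0.3, -3.7]
grip_width: 0.02
```

View pics/side27.png

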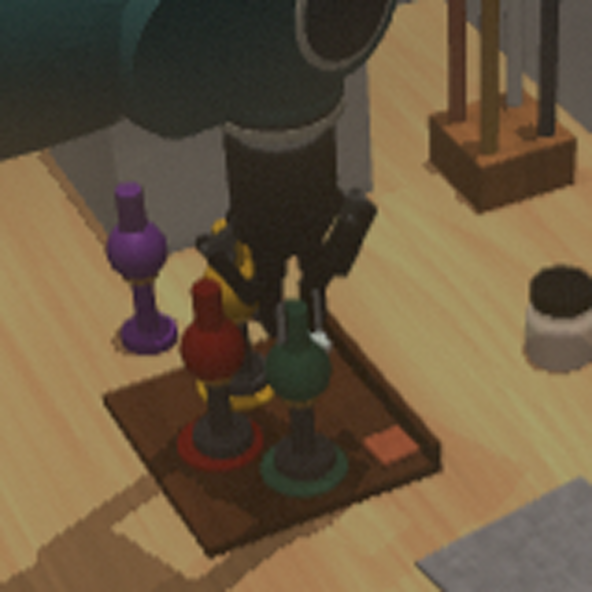

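Green is centred over its disc at (305,463).

```bash
python3 -m crank '[[[0,0,0.0015],[0,0,0]],[[0,0,0.0015],[0,0,0]],[[0,0,0.0015],[0,0,0]]]'
python3 -m crank '[[[0,0,0.001],[0,0,0]],[[0,0,0.001],[0,0,0]],[[0,0,0.001],[0,0,0]]]'
python3 -m crank '[[[0,0,0.001],[0,0,0]],[[0,0,0.001],[0,0,0]],[[0,0,0.001],[0,0,0]]]'
```

```text
time_s: 60.45
position: [0.4964, 0.2206, 0.1418]
tool_rot: [-2.222, -2.221, 0.0]
force: [0.7, -0.8, -3.2]
grip_width: 0.0201
time_s: 60.82
position: [0.4964, 0.2206, 0.1413]
tool_rot: [2.222, 2.221, 0.0]
force: [1.1, 0.9, -2.8]
grip_width: 0.02
time_s: 61.2
position: [0.4965, 0.2207, 0.1411]
tool_rot: [2.222, 2.221, 0.001]
force: [-1.1, -0.7, 3.8]
grip_width: 0.02
```

Contact. I'll release, retract upward and move away to look.

```bash
python3 -m crank '[[[0,0,0],[0,0,0]],[[0,0,0],[0,0,0]],[[0,0,0],[0,0,0]],[[0,0,0],[0,0,0]],[[0,0,0],[0,0,0]],[[0,0,0],[0,0,0]],[[0,0,-0.06],[0,0,0]],[[0,0,-0.14],[0,0,0]],[[0,0,-0.24],[0,0,0]],[[0,0,-0.28],[0,0,0]],[[-0.44,0.1,-0.28],[0,0,0]],[[-0.44,0.1,-0.28],[0,0,0]],[[-0.44,0.1,-0.28],[0,0,0]],[[-0.44,0.1,-0.28],[0,0,0]],[[-0.44,0.1,-0.28],[0,0,0]],[[-0.44,0.1,-0.28],[0,0,0]],[[-0.44,0.1,-0.28],[0,0,0]],[[-0.44,0.1,-0.28],[0,0,0]]]' 1
python3 - <<'E'
from h import *
np.set_printoptions(precision=4,suppress=True)
a=robot.get_image('side');cv2.imwrite('pics/side28.png',a[:,:,::-1]);crop(a,150,60,310,220,3.7,'pics/side28z.png')
im=robot.get_image('top');cv2.imwrite('pics/top28.png',im[:,:,::-1]);crop(im,60,175,235,295,4.5,'pics/top28z.png')
print(robot.state()['joint_vel'])
E
```

```text
time_s: 63.45
position: [0.5462, 0.0014, 0.2808]
tool_rot: [2.221, 2.222, 0.0]
force: [-0.2, 0.2, -0.5]
grip_width: 0.0852
[-0.0051  0.0005 -0.0022 -0.0006  0.0009 -0.0001]
```

View pics/side28.png

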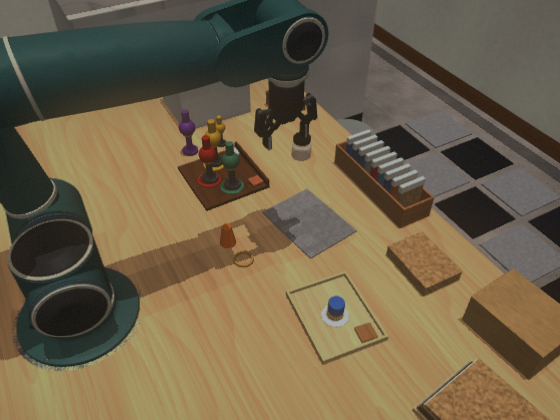

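View pics/side28z.png

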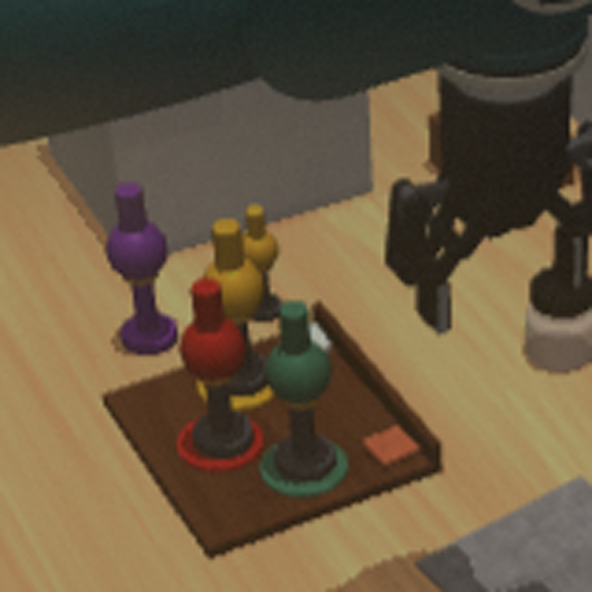

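View pics/top28.png

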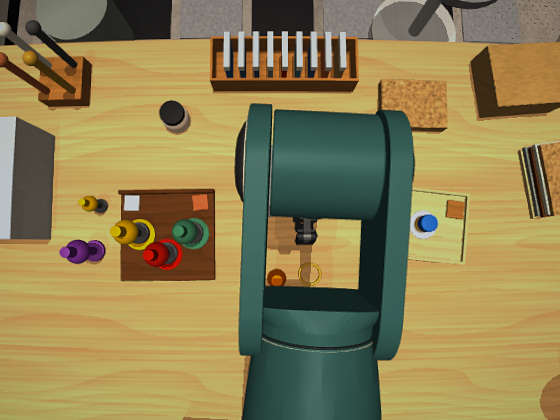

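View pics/top28z.png

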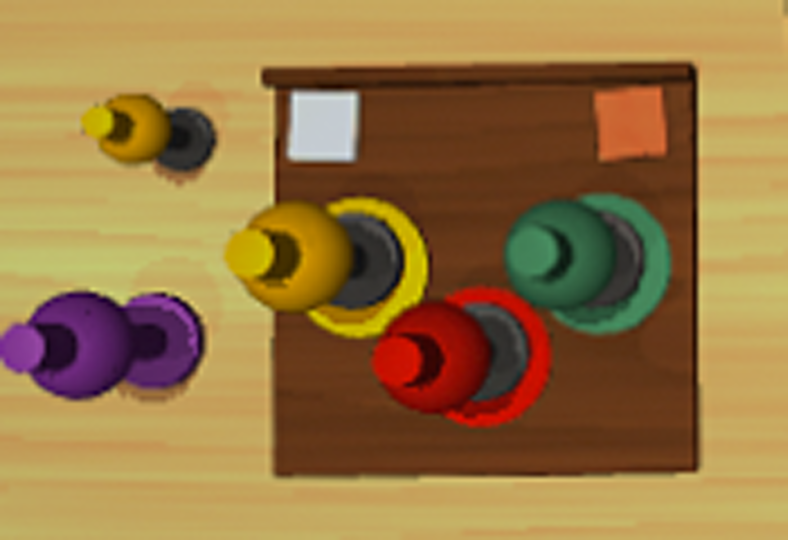

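All three feet lie inside their discs with a coloured rim visible, the knob is on the white disc at top (427,223), and the gripper is open and clear of everything.

```bash
python3 - <<'E'
from bench import robot
print(robot.sign_off())
E
```

```text
the job is handed in; nothing more can be done
None
```

The job is done and handed in at about 63.5 s of the 144 s allowed. I moved the green, red and yellow finials to the mat, and all three stood there together before I touched the blue knob. I then stood the knob on the tray's white disc and put yellow, red and green back on their own discs. Every piece was lowered until the wrist force showed contact, then released.

**Final checks:**
- **Finials:** the last pictures from both cameras show all three upright, with a rim of disc colour round each foot wherever it can be seen.
- **Knob:** it stands upright on the white disc.
- **Other pieces:** the purple and small yellow finials look unmoved in both views.
- **Gripper:** it is open and clear of everything.
- **Forces:** the wrist force stayed at or below about 7 N in every reading I took.

**One disagreement:** the two cameras placed the white disc about 4.5 mm apart. I aimed between them, well inside the 13 mm margin, and the side picture afterwards showed the knob centred to within about 2 mm.

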